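Unload the sample-bar dryer and leave it airing

ROBOT

A 6-joint arm with a two-finger parallel gripper is mounted at the origin on the work surface. World frame = base frame: x ahead of the robot, y to its left, z up, the work surface at z = 0. Lengths are in m, angles in degrees, forces in N, time in s.
With the tool pointing down it reaches from about 0.25 to 0.725 m from the base axis. Payload 9.7 kg.
Tool frame: the origin (TCP) lies at the very end of the fingers, on their centre line; the grasp point (between the pads) lies 19 mm behind it; z points along the fingers, y is the line along which they close (so a half turn about z gives the same grasp; the last joint's range is limited). The gripper opens to 85 mm and grips with 20 to 120 N. Pads are 22 mm wide; open, the fingers measure 114 mm over their backs; the gripper's body (76 mm by 85 mm) begins 54 mm behind the grasp point. The pads swing forward as they close: fully open they stand 13 mm farther back than shut.
Start: joints at [-63.369, 4.979, 10.078, 95.1, 0, 90], TCP at [0.247, -0.492, 0.231] pointing down, gripper open.
Joint ranges: [-179.16, 179.16], [-48.56, 103.87], [-65.8, 70.77], [-126.05, 130.52], [-82.76, 87.17], [-180, 180]. Speed limits (degrees/s): [127.2, 127.2, 147.25, 180, 180, 180].

INTERFACE

Orientations are given as [roll, pitch, yaw] about the fixed x, y, z axes, in that order (R = Rz(yaw) Ry(pitch) Rx(roll)).
In Python, from workcell import bot gives the robot as it stands.
- The arm moves only by the tool step_arm, never from a script. Its argument "targets" is a list of rows, each a list of 3 entries, a list of its own where there are three numbers: the opening, from 0 (shut) to 1 (fully open), then the shift along the world's x, y, z in mm, then the turn, a rotation vector about the world's x, y, z in rad. In form: [[grip, [tx, ty, tz], [wx, wy, wz]], ...]. A call has 1 to 8 rows; each row is the pose to reach, as a shift and turn from the pose commanded when the call began; what a row does not reach only later rows make up. A row lasts 1/10 s, in which the tool goes at most 50 mm and 8.59 degrees, less where a joint would pass 70% of its speed; a pose out of reach is approached as far as the arm can. A call with a gripper value outside its range is refused whole. The fingers move at their own pace and stop on an object; "force" is the grip in N (left out, the last holds). Time passes only in rows, so rows that repeat a pose let the fingers close. It gives the time, the measured TCP pose, the force, the opening and the grip force at its end, in the units of the state.
- bot.get_obs(): the state, without advancing time (a new reading comes with each control period).
- bot.camera(name): name is "side" or "top" or "wrist"; returns (picture, depth): 384x512x3 uint8, red, green, blue; 384x512 float32, m along the optical axis (not along the pixel's ray), 0 where there is no reading.
- bot.camera_params(name): a dict with "K" (3x3 intrinsics, pixels), "R" (3x3) and "t" (3): a world point X has camera coordinates R X + t. Camera axes: x right, y down, z forward; pixel columns grow to the right and rows downward; lengths in m; the calibration is good to about 2 mm. A picture is of the moment at which its call begins: read the wrist's pose just before it. camera_params takes no time and is no camera call; for the wrist camera it gives the pose at the moment of the call.
- bot.job_done(): hands the job in; it is judged then, once.
The state is a dict: "time": time; "q": joint angles; "qd": joint speeds; "joint_efforts": joint torques, N m; "ee_pos": TCP position; "tcp_rot": TCP orientation; "wrist_force": force on the tool from outside, world axes, zero at the start; "torque": the same for the moment, N m; "opening": finger opening in m; "grasp_force": force on a finger pad.
Only numpy, scipy, OpenCV 4.12 (cv2) and the standard library are available. Lean on these libraries where they do the work, as an engineer would, in place of code of your own. Each camera call takes 0.05 s, during which the arm holds its last target. There are 200 camera calls.

TASK

Unload the bench dryer: raise its stiff lid to about 70 degrees open, where it stays by itself (do not push it back to upright), then lift the front end of each sample bar over the front lip, draw it out endwise and lay it flat in the grey tray. Lift each steel dip basket off its hook and stand it upright in the same tray, and when all the bars are out of the dryer and in the tray, lower the lid to about 30 degrees open and leave it there so that the dryer airs. Let go of everything and do not disturb the bottle, the beaker or the computer mouse.

Things in the scene. Friction and masses are not known exactly. Their poses are not given: they have to be found in the camera images.
- dryer: White bench dryer, fixed, 250 (x) x 230 (y) x 90 mm high without its lid. Origin: centre of its underside; x to its back (away from the robot), z up. Inside, a flat bed 50 mm above the table with three places for bars, lying along x at y = -65, 0, +65 mm; some may be empty. Side walls: inner faces at y = +-105 mm, tops at 90 mm. Behind x = +75 mm a solid block up to 90 mm.
- lip (a point): Middle of the top edge of the dryer's front lip, 64 mm above the table: the lip is 8 mm thick, 14 mm higher than the bed, and runs along the whole front edge (dryer x = -125 to -117 mm). Axes as the dryer's.
- roof (a point): Middle of the front edge of the rear pockets' steel roof, at its underside: 74 mm above the table, 10 mm above a bar's top. Roof and pockets (30 mm wide) run from here (dryer x = +15 mm) 60 mm back; roof 6 mm thick. It keeps a bar from being lifted straight up: raise the front end by about 0.13 rad, then draw the bar 60 mm or more to -x. Axes as the dryer's.
- lid (a joint): The dryer's lid, a plate 245 x 230 x 10 mm hinged at the back, with a front skirt reaching 20 mm below it. Value: opening angle in rad, 0 closed (plate level), 0.52 = 30 and 1.22 = 70 degrees, range 0 to 1.75. Stiff friction hinge (0.9 N m), stays where it is left; about 7 N at the handle raises it. Starts closed or slightly ajar (to 0.2).
- lid_handle (a point): Middle of the lid's handle: a round steel bar 12 mm thick, 100 mm long, parallel to the hinge. Its axis is 40 mm off the lid's upper face, 50 mm above the plane through the hinge axis and the lid's underside, 200 mm from the hinge along the lid. It can turn between the fingers. The axes turn with the lid.
- lid_hinge (a point): Point on the hinge axis at mid-width, 120 mm behind the dryer's origin and 90 mm above the table, level with the closed lid's underside. The axis runs along the dryer's y.
- bar1: Aluminium sample bar 170 x 20 x 14 mm (x, y, z), about 130 g, five dark round samples on its upper face. Origin: centre of its underside; x along it. It lies on the bed in one of the dryer's places, its -x end at the front some 12 mm behind the lip, its last 50 mm in the rear pocket. May be absent.
- bar2: Aluminium sample bar 170 x 20 x 14 mm (x, y, z), about 130 g, five dark round samples on its upper face. Origin: centre of its underside; x along it. It lies on the bed in one of the dryer's places, its -x end at the front some 12 mm behind the lip, its last 50 mm in the rear pocket. May be absent.
- bar3: Aluminium sample bar 170 x 20 x 14 mm (x, y, z), about 130 g, five dark round samples on its upper face. Origin: centre of its underside; x along it. It lies on the bed in one of the dryer's places, its -x end at the front some 12 mm behind the lip, its last 50 mm in the rear pocket. May be absent.
- stand: White base plate 130 x 240 x 12 mm, fixed; origin at table height, 10 mm to -x of its middle. Two hooks of 8 mm steel rod at y = +-70 mm: posts at x = +55 mm, from their tops level arms to -x at height 168 mm (rod's axis) as far as x = -22 mm, then upturned to a tip at x = -32 mm, top 188 mm. Nothing stands higher.
- basket1: Steel dip basket, square open box 64 x 64 x 45 mm, 220 g, with a rigid flat bail (arch) in its y-z plane: 50 mm wide outside (y), 8 mm thick (x), top bar 112 to 120 mm above the underside. Origin: centre of its underside, z up. Hangs by the top bar on a hook, 60 mm up; pinch it from above across the 50 mm, lift 25 mm, draw off to the stand's -x. May be absent.
- basket2: Steel dip basket, square open box 64 x 64 x 45 mm, 220 g, with a rigid flat bail (arch) in its y-z plane: 50 mm wide outside (y), 8 mm thick (x), top bar 112 to 120 mm above the underside. Origin: centre of its underside, z up. Hangs by the top bar on a hook, 60 mm up; pinch it from above across the 50 mm, lift 25 mm, draw off to the stand's -x. May be absent.
- tray: Grey open tray, loose, 1 kg, 270 (x) x 220 (y) x 30 mm high, walls and floor 5 mm. Origin: centre of its underside. It stands on one side of the dryer and the hook stand on the other; which is which varies.
- reagent: Amber bottle 60 mm thick, 160 mm high, a bystander beyond the dryer. Origin: centre of its underside.
- beaker: Glass beaker 70 mm wide, 90 mm high, a bystander beyond the dryer. Origin: centre of its underside.
- mouse: Black computer mouse 105 x 60 x 32 mm on a blue mat, a bystander. Origin: centre of its underside.
There are look-alikes about, which are no part of the job. What is shaped like the basket2 but purple or red is not meant.

How it is judged (in metres and radians):
On the way, in this order (a step that is already met when the one before it is completed fails the run):
1. the lid is raised to 70 degrees open (60 to 80) (value of joint lid between 1.0472 and 1.39626 rad), for 0.5 s.
2. every sample bar lies flat in the tray while the lid still stands at 60 to 80 degrees (all of step 1 and x of bar1 in the frame of tray between -0.13 and 0.13 m and y of bar1 in the frame of tray between -0.105 and 0.105 m and z of bar1 in the frame of tray between 0 and 0.035 m and angle between bar1's own x axis and vertical between 1.44 and 1.7 rad and x of bar2 in the frame of tray between -0.13 and 0.13 m and y of bar2 in the frame of tray between -0.105 and 0.105 m and z of bar2 in the frame of tray between 0 and 0.035 m and angle between bar2's own x axis and vertical between 1.44 and 1.7 rad and x of bar3 in the frame of tray between -0.13 and 0.13 m and y of bar3 in the frame of tray between -0.105 and 0.105 m and z of bar3 in the frame of tray between 0 and 0.035 m and angle between bar3's own x axis and vertical between 1.44 and 1.7 rad), for 0.2 s.
3. the lid is lowered to 30 degrees open (20 to 40) (value of joint lid between 0.349066 and 0.698132 rad), for 0.5 s.
At the end, for the whole second after the job is handed in: The lid stands 20 to 40 degrees open; every sample bar lies in the tray, its length level to within 7 degrees; every dip basket stands inside the tray, tilted less than 11 degrees; all is at rest (all of step 3 and x of bar1 in the frame of tray between -0.13 and 0.13 m and y of bar1 in the frame of tray between -0.105 and 0.105 m and z of bar1 in the frame of tray between 0 and 0.035 m and angle between bar1's own x axis and vertical between 1.44 and 1.7 rad and x of bar2 in the frame of tray between -0.13 and 0.13 m and y of bar2 in the frame of tray between -0.105 and 0.105 m and z of bar2 in the frame of tray between 0 and 0.035 m and angle between bar2's own x axis and vertical between 1.44 and 1.7 rad and x of bar3 in the frame of tray between -0.13 and 0.13 m and y of bar3 in the frame of tray between -0.105 and 0.105 m and z of bar3 in the frame of tray between 0 and 0.035 m and angle between bar3's own x axis and vertical between 1.44 and 1.7 rad and x of basket1 in the frame of tray between -0.112 and 0.112 m and y of basket1 in the frame of tray between -0.087 and 0.087 m and z of basket1 in the frame of tray between 0 and 0.03 m and angle between each of basket1, basket2's own z axis and vertical below 0.2 rad and x of basket2 in the frame of tray between -0.112 and 0.112 m and y of basket2 in the frame of tray between -0.087 and 0.087 m and z of basket2 in the frame of tray between 0 and 0.03 m and linear speed of each of bar1, bar2, bar3, basket1, basket2, tray below 0.02 m/s); the robot touches nothing.
It fails at once if the lid is pushed back to upright (over 86 degrees) (value of joint lid above 1.5 rad).
It fails at once if the bottle is displaced by more than 30 mm (distance of reagent from where it was at the start of the episode above 0.03 m).
It fails at once if the beaker is displaced by more than 30 mm (distance of beaker from where it was at the start of the episode above 0.03 m).
It fails at once if the mouse is displaced by more than 30 mm (distance of mouse from where it was at the start of the episode above 0.03 m).
Of bar1, bar2, bar3 only 2 to 3 are there at a start; the rules pass over those that are not, and their reading is None.
Of basket1, basket2 only 1 to 2 are there at a start; the rules pass over those that are not, and their reading is None.
At some moment in a run one of tray may be knocked a few centimetres aside while the robot is not near it.
Once in a run the grip may slacken for a moment while it holds something.
It also fails if it takes over 210 s, if anything falls off the work surface, if the arm or the gripper's body presses on something with over 40 N, if the wrist force passes 120 N, or if a joint passes its speed limit or range.

## Working session

There is one attempt and no reset: what is moved stays moved. The work goes in short steps, Python scripts to look and compute and a tool call to move; the robot and the scene stay as the last step left them, time stands still between calls to the robot, and variables do not carry over. Pictures are saved under pics/ and viewed, at most 14 in all, crops included, and the job is handed in when it is done.

Besides the shell and the picture viewer there is one more tool, called after "Call:" in YAML: its name, and indented under it one key for each argument. step_arm: Moves the arm, as the interface text tells. Its arguments: {"type":"object","properties":{"targets":{"type":"array","items":{"type":"array"}},"force":{"type":"number"}},"required":["targets"]}

```bash
mkdir -p pics; ls; cat > h.py <<'E'
import numpy as np, cv2
from workcell import bot
def snap(n,f=None):
    P=bot.camera_params(n); im,d=bot.camera(n)
    if f: cv2.imwrite('pics/'+f,im[:,:,::-1])
    return im,d,P
def ray(P,u,v):
    R=np.array(P['R']);t=np.array(P['t']);K=np.array(P['K'])
    return -R.T@t, R.T@np.linalg.inv(K)@np.array([u,v,1.])
def onz(P,u,v,z):
    c,r=ray(P,u,v); return c+r*(z-c[2])/r[2]
def dp(P,d,u,v):
    c,r=ray(P,u,v); return c+r*d[int(v),int(u)]
def cloud(P,d):
    R=np.array(P['R']);t=np.array(P['t']);K=np.array(P['K'])
    v,u=np.mgrid[:d.shape[0],:d.shape[1]]
    X=np.stack([u,v,np.ones_like(u)],-1)@np.linalg.inv(K).T*d[...,None]
    X=(X-t)@R; X[d==0]=np.nan; return X
E
python3 - <<'E'
from h import *
a,_,P=snap('top');b,_,Q=snap('side')
cv2.imwrite('pics/a.png',np.vstack([a,b])[:,:,::-1][:, :])
cv2.imwrite('pics/a.png',cv2.resize(np.hstack([a,b])[:,:,::-1],(800,300)))
cv2.imwrite('pics/top.png',cv2.resize(a[:,:,::-1],(800,600)))
cv2.imwrite('pics/side.png',cv2.resize(b[:,:,::-1],(800,600)))
for p in(P,Q): print(ray(p,256,192))
E
```

```text
pics
(array([0.46064   , 0.06562062, 1.40534318]), array([ 0.11219017,  0.00444618, -0.99376133]))
(array([ 0.55805753, -0.94579729,  0.96780018]), array([ 0.03436191,  0.7580091 , -0.6514326 ]))
```

View pics/top.png

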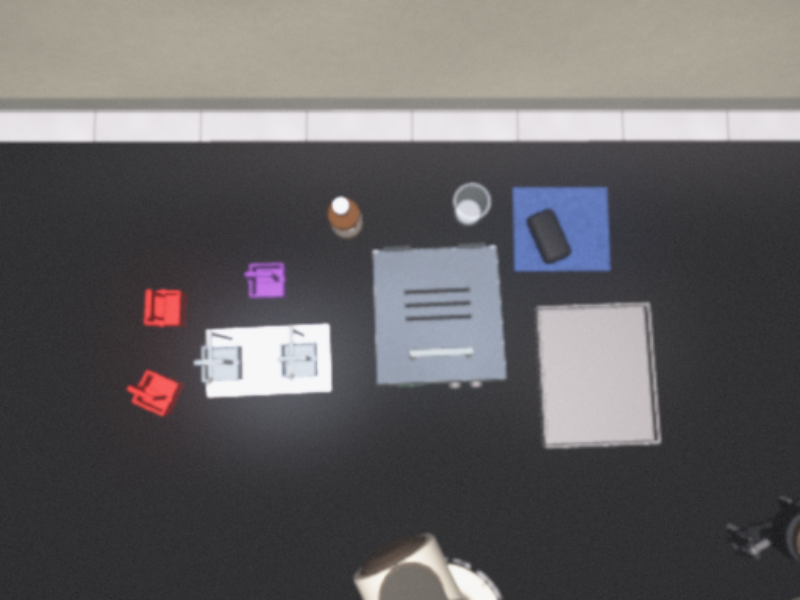

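View pics/side.png

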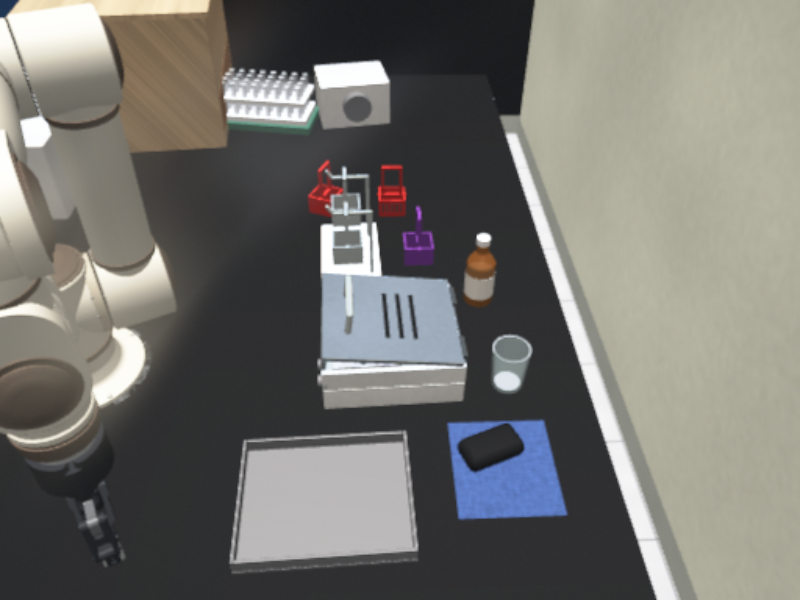

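The top view shows the lid (centre 439,315), the handle (441,352), the tray on the right (598,375), the stand with two grey baskets (222,362 and 299,358), and red and purple look-alikes. The side view agrees, with the lid ajar. Next I measure these.

```bash
cat > m1.py <<'E'
from h import *
a,d,P=snap('top');X=cloud(P,d)
b,d2,Q=snap('side');Y=cloud(Q,d2)
S=0.64
def reg(c,u0,v0,u1,v1): return c[int(v0*S):int(v1*S),int(u0*S):int(u1*S)].reshape(-1,3)
L=reg(X,390,258,490,280); L=np.vstack([L,reg(X,390,330,490,342),reg(X,390,365,495,374)])
L=L[~np.isnan(L).any(1)]
A=np.c_[L[:,:2],np.ones(len(L))];c=np.linalg.lstsq(A,L[:,2],rcond=None)[0]
print('lid plane',c,'angle',np.degrees(np.arctan(np.hypot(*c[:2]))),'dir',np.degrees(np.arctan2(c[1],c[0])), (L[:,2]-A@c).std())
H=reg(X,400,335,485,368);g=H[:,2]-np.c_[H[:,:2],np.ones(len(H))]@c
h=H[g>0.03];print('handle n',len(h),h.mean(0),'zmax',h[:,2].max())
# edge-by-colour corners
def quad(mask,z,name):
    cs=cv2.findContours(mask.astype(np.uint8),cv2.RETR_EXTERNAL,cv2.CHAIN_APPROX_NONE)[0]
    k=max(cs,key=cv2.contourArea); r=cv2.minAreaRect(k); bx=cv2.boxPoints(r)
    W=np.array([onz(P,u,v,z) for u,v in bx]); e=W[1]-W[0];f=W[2]-W[1]
    print(name,'ctr',W.mean(0).round(4),np.linalg.norm(e).round(4),np.linalg.norm(f).round(4),np.degrees(np.arctan2(e[1],e[0])).round(2),np.degrees(np.arctan2(f[1],f[0])).round(2))
Z=X[...,2]; x,y=X[...,0],X[...,1]
for n,(u0,v0,u1,v1),lo,hi,z in [('tray',(515,285,680,465),.01,.05,.03),('stand',(190,315,345,410),.006,.02,.012)]:
    m=np.zeros(Z.shape,bool);sl=np.s_[int(v0*S):int(v1*S),int(u0*S):int(u1*S)]
    m[sl]=(a[sl].min(-1)>(90 if n=='tray' else 190)); quad(m,z,n)
    print('  median z',np.nanmedian(Z[m]))
lid=np.zeros(Z.shape,bool);sl=np.s_[int(235*S):int(392*S),int(360*S):int(515*S)];
lid[sl]=np.abs(Z[sl]-(np.stack([x,y,np.ones_like(x)],-1)@c)[sl])<.006
lid[sl]&=Z[sl]>.08
p=X[lid];R=cv2.minAreaRect(p[:,:2].astype(np.float32));print('lid rect',R, cv2.boxPoints(R).round(4).tolist())
for n,C,(u0,v0,u1,v1) in [('top',X,(180,310,345,410)),('side',Y,(315,150,385,270))]:
    r=reg(C,u0,v0,u1,v1); 
    for s in (1,):
        t=r[(r[:,2]>.15)&(r[:,2]<.22)]; print(n,'hooks',len(t)); 
        for q in np.unique(t.round(2),axis=0)[::1][:60]: print(q.round(3).tolist(),end=' ')
    print()
E
python3 m1.py; python3 -c "
from h import *
import json;from pprint import pprint;pprint(bot.get_obs())"
```

```text
lid plane [-0.12975233 -0.00526807  0.19136474] angle 7.398980364394134 dir -177.67501342258842 0.002566552919804215
handle n 184 [0.51135853 0.00097807 0.16963369] zmax 0.17750739919185377
tray ctr [ 0.4734 -0.308   0.03  ] 0.2317 0.2774 -86.94 -179.35
  median z 0.00569598125972974
stand ctr [0.5012 0.3374 0.012 ] 0.2596 0.1314 -87.36 -176.65
  median z 0.013714148014609566
lid rect ((0.5873690843582153, 0.004625506699085236), (0.25450795888900757, 0.23033423721790314), 2.2239577770233154) [[0.45570001006126404, 0.11479999870061874], [0.46470001339912415, -0.11540000140666962], [0.718999981880188, -0.1054999977350235], [0.710099995136261, 0.12460000067949295]]
top hooks 328
[0.46, 0.26, 0.19] [0.46, 0.4, 0.18] [0.46, 0.4, 0.19] [0.47, 0.26, 0.17] [0.47, 0.26, 0.18] [0.47, 0.26, 0.19] [0.47, 0.4, 0.17] [0.47, 0.4, 0.18] [0.48, 0.26, 0.17] [0.48, 0.26, 0.18] [0.48, 0.4, 0.17] [0.49, 0.26, 0.17] [0.49, 0.38, 0.15] [0.49, 0.38, 0.17] [0.49, 0.38, 0.18] [0.49, 0.39, 0.18] [0.49, 0.4, 0.17] [0.49, 0.4, 0.18] [0.49, 0.41, 0.18] [0.49, 0.42, 0.16] [0.49, 0.42, 0.18] [0.49, 0.42, 0.19] [0.4
[... 1801 characters left out ...]
0.51, 0.4, 0.17] 
{'ee_pos': array([ 0.24646908, -0.49155007,  0.23087389]),
 'grasp_force': 0.0,
 'joint_efforts': array([ 1.77702227e-04, -5.20149457e+01,  4.64625943e+01,  1.12578747e-02,
       -1.03256139e-05, -3.67416305e-05]),
 'opening': 0.08558334995786682,
 'q': array([-6.33704096e+01,  4.99816738e+00,  1.00530685e+01,  9.50978473e+01,
        2.77040680e-04,  8.99999870e+01]),
 'qd': array([ 0.02390358, -0.18516338,  0.14939958,  0.02337548, -0.02586813,
       -0.0095786 ]),
 'tcp_rot': array([-1.79957054e+02, -2.77050347e-04,  2.66296032e+01]),
 'time': 0.2,
 'torque': array([ 0.0101919 , -0.0584693 ,  0.06308522]),
 'wrist_force': array([-0.54004118, -0.2265048 , -0.20906505])}
```

```bash
python3 - <<'E'
from h import *
a=cv2.imread('pics/top.png');b=cv2.imread('pics/side.png')
c1=cv2.resize(a[310:410,180:350],None,fx=4.5,fy=4.5,interpolation=2)[:,:765]
cv2.imwrite('pics/c.png',c1)
E
```

```text
(no output)
```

View pics/c.png

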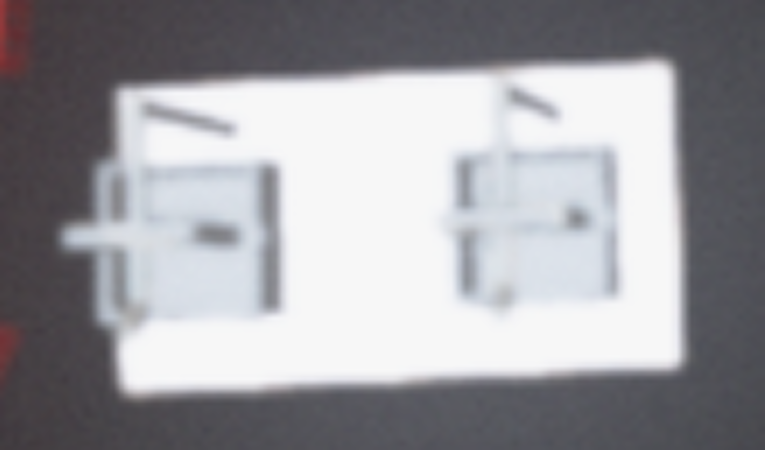

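```bash
python3 - <<'E'
from h import *
for n in('top','side'):
    a,d,P=snap(n);X=cloud(P,d).reshape(-1,3);X=X[~np.isnan(X).any(1)]
    x,y,z=X.T
    c=[-0.12975,-.00527,.19136]; g=z-(c[0]*x+c[1]*y+c[2])
    h=X[(g>.034)&(abs(x-.51)<.03)&(abs(y)<.06)]
    l=cv2.fitLine(h[:,:2].astype(np.float32),2,0,.01,.01).ravel()
    print(n,'handle',h.mean(0).round(4),h.min(0).round(3),h.max(0).round(3),'dir',np.degrees(np.arctan2(l[1],l[0])))
    for y0 in(.26,.40):
        k=X[(abs(y-y0)<.035)&(x>.43)&(x<.60)&(z>.172)&(z<.195)]
        arm=X[(abs(y-y0)<.02)&(x>.51)&(x<.55)&(z>.16)&(z<.18)]
        bail=X[(abs(y-y0)<.035)&(abs(y-y0)>.01)&(abs(x-.495)<.02)&(z>.15)&(z<.19)]
        print('  hook arm',arm.mean(0).round(4),len(arm),'bail',bail.mean(0).round(4),'min',bail.min(0).round(3),'max',bail.max(0).round(3),len(bail))
        if len(bail)>5:
            l=cv2.fitLine(bail[:,:2].astype(np.float32),2,0,.01,.01).ravel();print('   dir',np.degrees(np.arctan2(l[1],l[0])))
E
```

```text
top handle [0.5114 0.0009 0.1698] [ 0.505 -0.053  0.16 ] [0.518 0.055 0.177] dir -87.774956
  hook arm [0.5302 0.2619 0.171 ] 46 bail [0.5013 0.2594 0.1789] min [0.497 0.235 0.166] max [0.505 0.286 0.186] 38
   dir -86.20199
  hook arm [0.5298 0.4011 0.1704] 47 bail [0.4947 0.3974 0.1749] min [0.49  0.375 0.15 ] max [0.498 0.426 0.183] 45
   dir -88.859085
side handle [ 0.5092 -0.0077  0.1696] [ 0.501 -0.056  0.161] [0.516 0.056 0.175] dir -87.745514
  hook arm [0.5292 0.259  0.17  ] 31 bail [0.4988 0.2465 0.1691] min [0.493 0.231 0.15 ] max [0.503 0.29  0.183] 35
   dir -86.84773
  hook arm [0.5283 0.3991 0.1695] 35 bail [0.4927 0.3842 0.1694] min [0.49  0.371 0.151] max [0.497 0.423 0.181] 26
   dir -88.43101
```

Call:
step_arm:
  targets:
    - [0.6,[30,60,10],[0,0,0.14]]
    - [0.6,[60,108,20],[0,0,0.28]]
    - [0.6,[80,153,20],[0,0,0.42]]
    - [0.6,[105,195,20],[0,0,0.56]]
    - [0.6,[130,237,20],[0,0,0.7]]
    - [0.6,[155,279,20],[0,0,0.84]]
    - [0.6,[180,321,20],[0,0,0.98]]
    - [0.6,[205,363,20],[0,0,1.145]]
  force: 60

```text
time: 1.1
ee_pos: [0.4427, -0.1425, 0.2515]
tcp_rot: [180.0, 0.0, 91.7]
wrist_force: [1.1, -0.7, 0.4]
opening: 0.0515
grasp_force: 0.0
```

```bash
python3 -c "
from h import *
o=bot.get_obs();print(o['ee_pos'],o['tcp_rot'],o['q'],o['time'])"
```

```text
[ 0.44270796 -0.14252514  0.25152556] [1.79960994e+02 1.75001484e-02 9.17086525e+01] [-1.78433068e+01 -6.14357722e+00  1.31482911e+00  9.74157927e+01
 -3.43718857e-03  7.04480335e+01] 1.1
```

Call:
step_arm:
  targets:
    - [0.6,[20,43,0],[0,0,0]]
    - [0.6,[40,86,0],[0,0,0]]
    - [0.6,[59,129,0],[0,0,0]]
    - [0.6,[59,129,0],[0,0,0]]
    - [0.6,[59,129,-45],[0,0,0]]
    - [0.6,[59,129,-85],[0,0,0]]
    - [0.6,[59,129,-105],[0,0,0]]
    - [0.6,[59,129,-105],[0,0,0]]

```text
time: 1.9
ee_pos: [0.4993, -0.0159, 0.1433]
tcp_rot: [-179.7, -0.0, 91.4]
wrist_force: [1.3, -0.4, 0.4]
opening: 0.0512
grasp_force: 0.0
```

Call:
step_arm:
  targets:
    - [0.6,[12,17,3],[0,0,0.014]]
    - [0.6,[12,17,3],[0,0,0.014]]
    - [0,[12,17,3],[0,0,0.014]]
    - [0,[12,17,3],[0,0,0.014]]
    - [0,[12,17,3],[0,0,0.014]]
    - [0,[12,17,3],[0,0,0.014]]
    - [0,[12,17,3],[0,0,0.014]]
  force: 60

```text
time: 2.6
ee_pos: [0.5114, 0.001, 0.1496]
tcp_rot: [-179.8, 0.0, 92.1]
wrist_force: [-9.3, -1.1, 5.6]
opening: 0.0096
grasp_force: 58.5
```

Call:
step_arm:
  targets:
    - [0,[7,0,16],[0,0,0]]
    - [0,[15,1,31],[0,0,0]]
    - [0,[24,1,44],[0,0,0]]
    - [0,[33,1,56],[0,0,0]]
    - [0,[44,2,68],[0,0,0]]
    - [0,[55,2,79],[0,0,0]]
    - [0,[67,3,88],[0,0,0]]
    - [0,[79,3,97],[0,0,0]]

```text
time: 3.4
ee_pos: [0.5884, 0.0039, 0.2489]
tcp_rot: [-179.7, 0.0, 92.1]
wrist_force: [-22.1, 2.0, 15.0]
opening: 0.0096
grasp_force: 58.6
```

```bash
cat > lid.py <<'E'
from h import *
o=bot.get_obs();print(o['ee_pos'],o['tcp_rot'],o['q'].round(1),o['opening'],o['wrist_force'],o['time'])
a,d,P=snap('side','s%d.png'%(o['time']*10)); X=cloud(P,d).reshape(-1,3)
X=X[~np.isnan(X).any(1)]
hg=np.array([.703,.0084]);e=np.array([np.cos(.0384),np.sin(.0384)])
r=(X[:,:2]-hg)@e; w=(X[:,:2]-hg)@np.array([-e[1],e[0]]); h=X[:,2]-.09
m=(abs(w)>.06)&(abs(w)<.11)&(h>.03)&(h<.35)&(r>-.27)&(r<.08)
p=np.c_[r[m],h[m]].astype(np.float32)
l=cv2.fitLine(p,cv2.DIST_HUBER,0,.001,.001).ravel();print('lid deg',np.degrees(np.arctan2(l[1],-l[0])),len(p),l)
E
python3 lid.py
```

```text
[0.58835181 0.00394815 0.24893047] [-1.79694482e+02  4.54398728e-03  9.21414718e+01] [ 0.4 11.2 19.  98.1 -0.  88.2] 0.00957637645526015 [-22.07864874   1.99894924  15.01150394] 3.4
lid deg -138.30219 1182 [ 0.74666363 -0.66520184 -0.1144623   0.11446607]
```

Call:
step_arm:
  targets:
    - [0,[13,0,8],[0,0,0]]
    - [0,[27,1,15],[0,0,0]]
    - [0,[42,1,21],[0,0,0]]
    - [0,[56,2,26],[0,0,0]]
    - [0,[73,3,29],[0,0,0]]
    - [0,[91,3,32],[0,0,0]]
    - [0,[93,3,32],[0,0,0]]
    - [0,[93,3,32],[0,0,0]]

```text
time: 4.25
ee_pos: [0.6855, 0.0073, 0.2816]
tcp_rot: [179.7, -0.0, 92.2]
wrist_force: [-0.6, 1.1, 14.8]
opening: 0.0094
grasp_force: 64.1
```

```bash
python3 lid.py
```

```text
[0.68547053 0.00734546 0.28157849] [ 1.79734995e+02 -1.83815900e-02  9.21686479e+01] [  0.6  27.7  43.8 105.9   0.   88.4] 0.009371550686937275 [-0.56464529  1.11808835 14.79622179] 4.25
lid deg -112.587524 488 [ 0.38409436 -0.9232938  -0.07084891  0.20479777]
```

Call:
step_arm:
  targets:
    - [0.4,[0,0,0],[0,0,0]]
    - [0.4,[0,0,0],[0,0,0]]
    - [0.4,[0,0,10],[0,0,0]]
    - [0.4,[0,0,30],[0,0,0]]
    - [0.4,[0,0,55],[0,0,0]]
    - [0.4,[0,0,90],[0,0,0]]
    - [0.4,[-30,0,90],[0,0,0]]
    - [0.4,[-60,0,90],[0,0,0]]

```text
time: 5.1
ee_pos: [0.629, 0.0073, 0.3659]
tcp_rot: [-180.0, 0.0, 92.2]
wrist_force: [-0.6, -0.8, 0.8]
opening: 0.034
grasp_force: 0.0
```

Call:
step_arm:
  targets:
    - [0.4,[-30,0,0],[0,0,0.13]]
    - [0.4,[-60,0,0],[0,0,0.26]]
    - [0.4,[-90,0,0],[0,0,0.39]]
    - [0.4,[-120,0,0],[0,0,0.52]]
    - [0.4,[-150,0,0],[0,0,0.65]]
    - [0.4,[-180,0,0],[0,0,0.78]]
    - [0.4,[-210,0,0],[0,0,0.91]]
    - [0.4,[-230,0,-20],[0,0,1.04]]

```text
time: 5.9
ee_pos: [0.3936, 0.0073, 0.35]
tcp_rot: [179.9, 0.2, 152.1]
wrist_force: [0.2, -0.1, 0.6]
opening: 0.0341
grasp_force: 0.0
```

Call:
step_arm:
  targets:
    - [0.4,[0,0,0],[0,0,0.13]]
    - [0.4,[0,0,0],[0,0,0.26]]
    - [0.4,[0,0,0],[0,0,0.39]]
    - [0.4,[0,0,0],[0,0,0.53]]
    - [0.4,[0,0,0],[0,0,0.53]]

```text
time: 6.4
ee_pos: [0.3949, 0.0074, 0.3481]
tcp_rot: [-180.0, -0.0, -177.8]
wrist_force: [0.2, 0.3, -0.7]
opening: 0.0344
grasp_force: 0.0
```

```bash
python3 lid.py; python3 - <<'E'
from h import *
a,d,P=snap('wrist');b,d2,Q=snap('top')
cv2.imwrite('pics/w1.png',np.hstack([cv2.resize(a,(400,300)),cv2.resize(b,(400,300))])[:,:,::-1])
o=bot.get_obs();print(ray(P,256,192),o['ee_pos'])
E
```

```text
[0.39487679 0.00735297 0.34808757] [-1.79998155e+02 -2.67410411e-02 -1.77765317e+02] [  1.1 -11.3   8.  109.3  -0.   -1.2] 0.03444822262647617 [ 0.19513337  0.33047145 -0.66762483] 6.4
lid deg -112.185356 515 [ 0.3776043  -0.92596704 -0.06059116  0.18420136]
(array([0.32191673, 0.00437671, 0.49036399]), array([ 0.27240932, -0.00757375, -0.96243046])) [0.39501539 0.00740502 0.34812186]
```

View pics/w1.png

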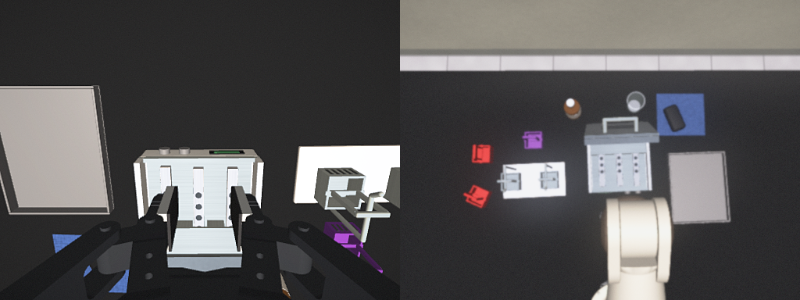

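```bash
python3 - <<'E'
from h import *
a,d,P=snap('wrist');b,d2,Q=snap('top')
w=cv2.resize(a[180:300,160:350],(760,480))[:,:400]
w=cv2.resize(a[180:300,160:350],(475,300));t=cv2.resize(b[170:255,235:325],(318,300),interpolation=2)
cv2.imwrite('pics/w2.png',np.hstack([w,t])[:,:,::-1])
E
```

```text
(no output)
```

View pics/w2.png

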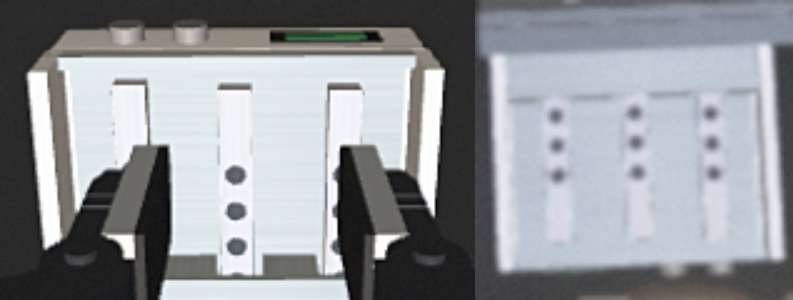

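```bash
python3 - <<'E'
from h import *
b,d2,Q=snap('top');a,d,P=snap('wrist')
g=cv2.cvtColor(b,cv2.COLOR_RGB2GRAY);X=cloud(Q,d2);Y=cloud(P,d)
u0,v0=245,192
c=g[192:224,245:312]
m=(cv2.GaussianBlur(c,(0,0),1)<135).astype(np.uint8)
n,l,s,ct=cv2.connectedComponentsWithStats(m)
for i in range(1,n):
    if 3<s[i,4]<60:
        u,v=ct[i]+[u0,v0]; print('dot',u.round(1),v.round(1),onz(Q,u,v,.064).round(4),X[int(round(v)),int(round(u))].round(4))
for (u,v) in[(212,212),(254,214.4),(298,214.4)]:
    print('front',onz(P,u,v,.064).round(4),[Y[int(v)+k,int(u)].round(4).tolist() for k in(-3,3,8)])
# bars & lip in wrist cloud
p=Y.reshape(-1,3);p=p[~np.isnan(p).any(1)]
for lo in np.arange(-.09,.1,.005):
    s=p[(p[:,0]>.49)&(p[:,0]<.52)&(abs(p[:,1]-lo)<.0025)&(p[:,2]<.1)]
    if len(s): print(lo.round(3),len(s),np.median(s[:,2]).round(4),end=' | ')
s=p[(abs(p[:,1])<.08)&(p[:,0]>.44)&(p[:,0]<.475)]
print()
for x in np.arange(.445,.49,.004):
    s=p[(abs(p[:,1]-.03)<.015)&(abs(p[:,0]-x)<.002)]; print(x.round(3),np.median(s[:,2]).round(4) if len(s) else None,end=' | ')
E
```

```text
front [ 0.4759 -0.0628  0.064 ] [[0.4759, -0.0649, 0.0505], [0.4807, -0.0629, 0.0637], [0.4886, -0.063, 0.0637]]
front [ 0.4775 -0.0007  0.064 ] [[0.477, -0.001, 0.0502], [0.4816, -0.0006, 0.0639], [0.4895, -0.0004, 0.064]]
front [0.4752 0.0644 0.064 ] [[0.4748, 0.066, 0.0497], [0.4791, 0.0646, 0.0644], [0.4875, 0.0654, 0.0632]]
-0.09 54 0.0504 | -0.085 57 0.0502 | -0.08 65 0.0504 | -0.075 21 0.0623 | -0.07 73 0.0633 | -0.065 55 0.0637 | -0.06 50 0.0635 | -0.055 88 0.0623 | -0.05 53 0.0502 | -0.045 52 0.0503 | -0.04 59 0.0502 | -0.035 67 0.0503 | -0.03 53 0.0503 | -0.025 55 0.0505 | -0.02 57 0.0504 | -0.015 64 0.0501 | -0.01 48 0.0633 | -0.005 63 0.0637 | 0.0 55 0.0635 | 0.005 61 0.0636 | 0.01 61 0.0515 | 0.015 57 0.0504 | 0.02 56 0.0504 | 0.025 59 0.0505 | 0.03 58 0.05 | 0.035 59 0.0504 | 0.04 57 0.0503 | 0.045 56 0.0504 | 0.05 56 0.0505 | 0.055 73 0.0514 | 0.06 61 0.0634 | 0.065 52 0.0637 | 0.07 46 0.0637 | 0.075 27 0.0633 | 0.08 53 0.0503 | 0.085 57 0.0502 | 0.09 54 0.0503 | 0.095 56 0.0505 | 
0.445 -0.0005 | 0.449 -0.0006 | 0.453 0.0006 | 0.457 0.039 | 0.461 0.0635 | 0.465 0.0633 | 0.469 0.0508 | 0.473 0.0504 | 0.477 0.0504 | 0.481 0.0504 | 0.485 0.0504 | 0.489 0.0502 |
```

Call:
step_arm:
  targets:
    - [0.4,[19,-12,-40],[0,0,0]]
    - [0.4,[38,-24,-80],[0,0,0]]
    - [0.4,[57,-36,-120],[0,0,0]]
    - [0.4,[76,-48,-160],[0,0,0]]
    - [0.4,[95,-60,-200],[0,0,0]]
    - [0.4,[113,-71,-240],[0,0,0]]
    - [0.4,[113,-71,-265],[0,0,0]]
    - [0.4,[113,-71,-265],[0,0,0]]

```text
time: 7.55
ee_pos: [0.506, -0.0635, 0.0792]
tcp_rot: [179.9, -0.4, -177.9]
wrist_force: [-0.4, 0.6, 0.4]
opening: 0.0341
grasp_force: 0.0
```

Call:
step_arm:
  targets:
    - [0.4,[1,0,-15],[0,0,0]]
    - [0.4,[1,0,-27],[0,0,0]]
    - [0.4,[1,0,-27],[0,0,0]]
    - [0.4,[1,0,-27],[0,0,0]]

```text
time: 7.95
ee_pos: [0.5093, -0.0633, 0.0569]
tcp_rot: [-180.0, 0.0, -177.9]
wrist_force: [0.7, -0.3, 0.4]
opening: 0.0338
grasp_force: 0.0
```

Call:
step_arm:
  targets:
    - [0.4,[0,0,-3],[0,0,0]]
    - [0.4,[0,0,-3],[0,0,0]]
    - [0,[0,0,-3],[0,0,0]]
    - [0,[0,0,-3],[0,0,0]]
    - [0,[0,0,-3],[0,0,0]]
    - [0,[0,0,-3],[0,0,0]]
    - [0,[0,0,-3],[0,0,0]]
  force: 100

```text
time: 8.65
ee_pos: [0.5094, -0.0635, 0.054]
tcp_rot: [-180.0, 0.1, -177.9]
wrist_force: [-2.6, 0.1, 6.5]
opening: 0.0168
grasp_force: 98.8
```

Call:
step_arm:
  targets:
    - [0,[0,0,6],[0,0.043,0]]
    - [0,[0,0,12],[0,0.087,0]]
    - [0,[0,0,18],[0,0.13,0]]
    - [0,[0,0,19],[0,0.13,0]]
    - [0,[0,0,19],[0,0.13,0]]
    - [0,[-15,-1,20],[0,0.13,0]]
    - [0,[-30,-1,21],[0,0.13,0]]
    - [0,[-45,-2,22],[0,0.13,0]]

```text
time: 9.45
ee_pos: [0.463, -0.0654, 0.0748]
tcp_rot: [179.7, -7.4, -177.8]
wrist_force: [0.2, -1.1, -1.0]
opening: 0.0168
grasp_force: 98.0
```

```bash
cat > bar.py <<'E'
from h import *
import sys
y0=float(sys.argv[1])
o=bot.get_obs();print(o['ee_pos'].round(4),o['tcp_rot'].round(1),o['opening'],o['wrist_force'].round(1),o['time'])
for n in('side','top'):
    a,d,P=snap(n);X=cloud(P,d).reshape(-1,3);X=X[~np.isnan(X).any(1)]
    for x in np.arange(.38,.66,.02):
        s=X[(abs(X[:,0]-x)<.006)&(abs(X[:,1]-y0)<.012)&(X[:,2]<.2)]
        print(n[0],x.round(2),len(s),np.percentile(s[:,2],[50,90]).round(3) if len(s) else '',end=' | ')
    print()
cv2.imwrite('pics/b%d.png'%(o['time']*10),a[:,:,::-1])
E
python3 bar.py -.064
```

```text
[ 0.463  -0.0654  0.0748] [ 179.7   -7.4 -177.8] 0.01678301818373004 [ 0.2 -1.1 -1. ] 9.45
s 0.38 27 [0.    0.002] | s 0.4 24 [0.001 0.003] | s 0.42 25 [0.001 0.002] | s 0.44 57 [0.078 0.09 ] | s 0.46 7 [0.066 0.182] | s 0.48 45 [0.08  0.084] | s 0.5 42 [0.078 0.082] | s 0.52 36 [0.074 0.078] | s 0.54 39 [0.073 0.075] | s 0.56 40 [0.071 0.073] | s 0.58 29 [0.068 0.071] | s 0.6 29 [0.08  0.082] | s 0.62 24 [0.08  0.082] | s 0.64 27 [0.081 0.083] | s 0.66 30 [0.088 0.091] | 
t 0.38 0  | t 0.4 0  | t 0.42 0  | t 0.44 0  | t 0.46 0  | t 0.48 0  | t 0.5 0  | t 0.52 0  | t 0.54 0  | t 0.56 0  | t 0.58 0  | t 0.6 2 [0.072 0.075] | t 0.62 15 [0.08  0.082] | t 0.64 9 [0.08  0.084] | t 0.66 0  |
```

Call:
step_arm:
  targets:
    - [0,[-15,-1,1],[0,0,0]]
    - [0,[-28,-1,2],[0,0,0]]
    - [0,[-30,-1,20],[0,0,0]]
    - [0,[-30,-1,50],[0,-0.05,0]]
    - [0,[-30,-20,70],[0,-0.1,0]]
    - [0,[-25,-60,70],[0,-0.13,0]]
    - [0,[-20,-110,70],[0,-0.13,0]]
    - [0,[-20,-160,70],[0,-0.13,0]]

```text
time: 10.35
ee_pos: [0.4446, -0.2269, 0.1457]
tcp_rot: [-179.9, 0.1, -177.8]
wrist_force: [1.4, 1.1, -0.5]
opening: 0.0167
grasp_force: 98.1
```

```bash
cat > tray.py <<'E'
from h import *
def tray(n='top'):
    a,d,P=snap(n);X=cloud(P,d).reshape(-1,3);X=X[~np.isnan(X).any(1)]
    # walls: z .024-.034, within area; floor ~5mm, 
    s=X[(X[:,2]>.003)&(X[:,2]<.034)&(X[:,0]>.28)&(X[:,0]<.66)&(X[:,1]<-.15)&(X[:,1]>-.5)]
    m=np.zeros((400,400),np.uint8);ij=((s[:,:2]-[.28,-.53])*1000).astype(int);
    m[ij[:,1].clip(0,399),ij[:,0].clip(0,399)]=1
    m=cv2.morphologyEx(m,cv2.MORPH_CLOSE,np.ones((13,13)));m=cv2.morphologyEx(m,cv2.MORPH_OPEN,np.ones((15,15)))
    c=max(cv2.findContours(m,0,1)[0],key=cv2.contourArea);r=cv2.minAreaRect(c)
    print(n,'tray ctr',(np.array(r[0])/1000+[.28,-.53]).round(4),r[1],r[2])
if __name__=='__main__':
    o=bot.get_obs();print(o['ee_pos'].round(4),o['tcp_rot'].round(1),o['opening'],o['wrist_force'].round(1),o['time'])
    tray();tray('side')
E
python3 tray.py
```

```text
[ 0.4446 -0.2269  0.1457] [-1.799e+02  1.000e-01 -1.778e+02] 0.016721113616362984 [ 1.4  1.1 -0.5] 10.35
top tray ctr [ 0.466  -0.2165] (127.0, 372.0) 90.0
side tray ctr [ 0.4741 -0.3024] (295.4979553222656, 212.0770263671875) 1.7226618528366089
```

Call:
step_arm:
  targets:
    - [0,[-8,-50,0],[0,0,0]]
    - [0,[-16,-100,0],[0,0,0]]
    - [0,[-25,-150,-10],[0,0,0]]
    - [0,[-25,-153,-55],[0,0,0]]
    - [0,[-25,-153,-95],[0,0,0]]
    - [0,[-25,-153,-105],[0,0,0]]
    - [0,[-25,-153,-105],[0,0,0]]

```text
time: 11.15
ee_pos: [0.4185, -0.3772, 0.039]
tcp_rot: [179.9, -0.1, -177.8]
wrist_force: [0.1, -0.2, -1.5]
opening: 0.0169
grasp_force: 98.6
```

```bash
python3 tray.py; python3 - <<'E'
from h import *
a,d,P=snap('side','p1.png');b,d,P=snap('wrist')
cv2.imwrite('pics/p1.png',np.hstack([a[200:384,100:400],cv2.resize(b,(245,184))])[:,:,::-1])
E
```

```text
[ 0.4185 -0.3772  0.039 ] [ 1.799e+02 -1.000e-01 -1.778e+02] 0.01694037122536554 [ 0.1 -0.2 -1.5] 11.15
top tray ctr [ 0.4657 -0.2854] (378.9629821777344, 264.955078125) 2.1647891998291016
side tray ctr [ 0.4672 -0.2994] (295.250732421875, 205.0435791015625) 3.6983845233917236
```

View pics/p1.png

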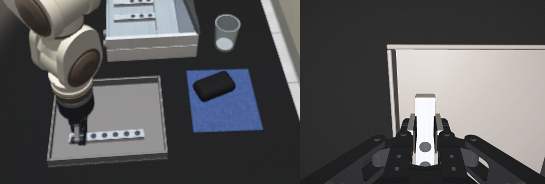

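The bar is level over the tray's near side strip (107,134 in the crop), inside the walls. I lower and release it.

Call:
step_arm:
  targets:
    - [0,[0,0,-20],[0,0,0]]
    - [0,[0,0,-28],[0,0,0]]
    - [0,[0,0,-28],[0,0,0]]
    - [0,[0,0,-28],[0,0,0]]

```text
time: 11.75
ee_pos: [0.4194, -0.3784, 0.0132]
tcp_rot: [-180.0, 0.0, -177.9]
wrist_force: [0.2, -0.2, -0.6]
opening: 0.0172
grasp_force: 98.6
```

Call:
step_arm:
  targets:
    - [0.33,[0,0,0],[0,0,0]]
    - [0.33,[0,0,0],[0,0,0]]
    - [0.33,[0,0,0],[0,0,0]]
    - [0.33,[0,0,30],[0,0,0]]
    - [0.33,[0,0,75],[0,0,0]]
    - [0.4,[0,30,115],[0,0,0]]
    - [0.4,[0,80,115],[0,0,0]]
    - [0.4,[0,130,115],[0,0,0]]

```text
time: 12.55
ee_pos: [0.4195, -0.2477, 0.129]
tcp_rot: [-179.9, 0.2, -178.0]
wrist_force: [1.0, 1.1, 0.1]
opening: 0.034
grasp_force: 0.0
```

Call:
step_arm:
  targets:
    - [0.4,[10,45,0],[0,0,0]]
    - [0.4,[20,90,0],[0,0,0]]
    - [0.4,[35,135,0],[0,0,0]]
    - [0.4,[50,180,0],[0,0,0]]
    - [0.4,[70,220,0],[0,0,0]]
    - [0.4,[90,246,0],[0,0,0]]
    - [0.4,[90,246,-40],[0,0,0]]
    - [0.4,[90,246,-40],[0,0,0]]

```text
time: 13.35
ee_pos: [0.507, -0.0013, 0.0832]
tcp_rot: [180.0, -0.4, -177.8]
wrist_force: [-1.1, -1.0, -0.3]
opening: 0.0341
grasp_force: 0.0
```

```bash
python3 tray.py;python3 lid.py
```

```text
[ 0.507  -0.0013  0.0832] [ 180.    -0.4 -177.8] 0.034120976225714965 [-1.1 -1.  -0.3] 13.35
top tray ctr [ 0.466  -0.3235] (371.99993896484375, 344.99993896484375) 0.0
side tray ctr [ 0.4479 -0.3018] (341.9288635253906, 208.3762664794922) 1.6602824926376343
[ 0.50835595 -0.00241759  0.08743562] [-1.79999806e+02 -9.98055942e-02 -1.77873820e+02] [ -0.3  -1.  -11.9  79.1  -0.   -2.4] 0.03377011111326942 [-0.76518529  0.66189331  0.72886878] 13.45
lid deg -112.37307 593 [ 0.38063598 -0.924725   -0.05604305  0.16994552]
```

Call:
step_arm:
  targets:
    - [0.4,[1,2,-20],[0,0,0]]
    - [0.4,[1,2,-33],[0,0,0]]
    - [0.4,[1,2,-33],[0,0,0]]
    - [0.4,[1,2,-33],[0,0,0]]
    - [0,[1,2,-33],[0,0,0]]
    - [0,[1,2,-33],[0,0,0]]
    - [0,[1,2,-33],[0,0,0]]
    - [0,[1,2,-33],[0,0,0]]

```text
time: 14.3
ee_pos: [0.5107, -0.0004, 0.0558]
tcp_rot: [-180.0, 0.1, -177.9]
wrist_force: [-2.1, -0.8, 7.4]
opening: 0.0167
grasp_force: 98.8
```

Call:
step_arm:
  targets:
    - [0,[0,0,6],[0,0.043,0]]
    - [0,[0,0,12],[0,0.087,0]]
    - [0,[0,0,18],[0,0.13,0]]
    - [0,[0,0,19],[0,0.13,0]]
    - [0,[0,0,19],[0,0.13,0]]
    - [0,[-15,-1,20],[0,0.13,0]]
    - [0,[-30,-1,21],[0,0.13,0]]
    - [0,[-45,-2,22],[0,0.13,0]]

```text
time: 15.1
ee_pos: [0.4641, -0.0022, 0.0759]
tcp_rot: [179.7, -7.4, -177.8]
wrist_force: [0.4, -1.4, -0.3]
opening: 0.0166
grasp_force: 98.0
```

Call:
step_arm:
  targets:
    - [0,[-15,-1,1],[0,0,0]]
    - [0,[-28,-1,2],[0,0,0]]
    - [0,[-30,-1,20],[0,0,0]]
    - [0,[-30,-1,50],[0,-0.05,0]]
    - [0,[-30,-20,70],[0,-0.1,0]]
    - [0,[-25,-60,70],[0,-0.13,0]]
    - [0,[-20,-110,70],[0,-0.13,0]]
    - [0,[-20,-160,70],[0,-0.13,0]]

```text
time: 15.9
ee_pos: [0.4448, -0.1633, 0.1467]
tcp_rot: [-179.9, 0.1, -177.8]
wrist_force: [0.9, 0.9, -1.0]
opening: 0.0161
grasp_force: 98.2
```

```bash
python3 - <<'E'
from h import *
o=bot.get_obs();print(o['ee_pos'])
a,d,P=snap('side');b,d,P=snap('top')
cv2.imwrite('pics/p2.png',np.hstack([a[150:384,100:400],b[130:364,212:512]])[:,:,::-1])
E
```

```text
[ 0.4447932  -0.16332383  0.14665332]
```

View pics/p2.png

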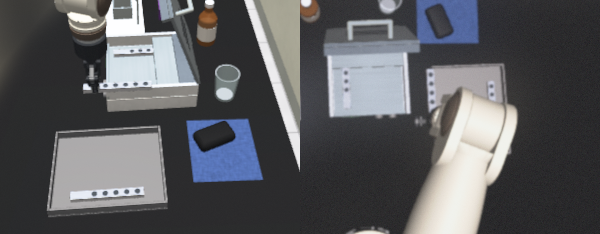

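Bar 1 lies flat in the tray (107,194 in the crop), bar 2 is held, and bar 3 is still in its place (347,88). The tray has not moved.

Call:
step_arm:
  targets:
    - [0,[-8,-48,0],[0,0,0]]
    - [0,[-16,-96,0],[0,0,0]]
    - [0,[-24,-144,0],[0,0,0]]
    - [0,[-26,-173,-20],[0,0,0]]
    - [0,[-26,-173,-65],[0,0,0]]
    - [0,[-26,-173,-110],[0,0,0]]
    - [0,[-26,-173,-133],[0,0,0]]
    - [0,[-26,-173,-134],[0,0,0]]

```text
time: 16.8
ee_pos: [0.4176, -0.3334, 0.0094]
tcp_rot: [179.9, -0.1, -177.9]
wrist_force: [0.1, 0.1, -1.2]
opening: 0.0167
grasp_force: 114.5
```

Call:
step_arm:
  targets:
    - [0,[0,0,0],[0,0,0]]
    - [0,[0,0,0],[0,0,0]]

```text
time: 17.0
ee_pos: [0.4194, -0.3349, 0.0131]
tcp_rot: [-179.9, 0.1, -177.9]
wrist_force: [-0.1, -0.7, -1.0]
opening: 0.0166
grasp_force: 114.5
```

Call:
step_arm:
  targets:
    - [0.33,[0,0,0],[0,0,0]]
    - [0.33,[0,0,0],[0,0,0]]
    - [0.33,[0,0,0],[0,0,0]]
    - [0.33,[0,0,30],[0,0,0]]
    - [0.33,[0,0,75],[0,0,0]]
    - [0.4,[0,30,115],[0,0,0]]
    - [0.4,[0,75,115],[0,0,0]]
    - [0.4,[0,120,115],[0,0,0]]

```text
time: 17.8
ee_pos: [0.4196, -0.2144, 0.1289]
tcp_rot: [-179.9, 0.2, -178.0]
wrist_force: [1.1, 1.0, 0.3]
opening: 0.0343
grasp_force: 0.0
```

Call:
step_arm:
  targets:
    - [0.4,[10,45,0],[0,0,0]]
    - [0.4,[20,90,0],[0,0,0]]
    - [0.4,[35,135,0],[0,0,0]]
    - [0.4,[50,178,0],[0,0,0]]
    - [0.4,[65,220,0],[0,0,0]]
    - [0.4,[80,260,0],[0,0,0]]
    - [0.4,[89,281,-30],[0,0,0]]
    - [0.4,[89,281,-40],[0,0,0]]

```text
time: 18.6
ee_pos: [0.5081, 0.0685, 0.0851]
tcp_rot: [180.0, -0.1, -177.7]
wrist_force: [-1.3, -0.5, -1.1]
opening: 0.0343
grasp_force: 0.0
```

Call:
step_arm:
  targets:
    - [0.4,[0,0,0],[0,0,0]]
    - [0.4,[0,0,0],[0,0,0]]

```text
time: 18.8
ee_pos: [0.508, 0.0653, 0.0879]
tcp_rot: [-180.0, 0.0, -177.9]
wrist_force: [0.1, -0.5, 0.1]
opening: 0.0339
grasp_force: 0.0
```

```bash
python3 - <<'E'
from h import *
o=bot.get_obs();print(o['ee_pos'])
a,d,P=snap('wrist');Y=cloud(P,d).reshape(-1,3)
for x in (.485,.49,.495):
  s=Y[(abs(Y[:,0]-x)<.004)&(Y[:,2]>.058)&(Y[:,2]<.07)&(abs(Y[:,1]-.065)<.03)]; print(x,len(s),s[:,1].min() if len(s) else '',s[:,1].max() if len(s) else '')
E
```

```text
[0.50802562 0.06530147 0.08794957]
0.485 470 0.05469227496728039 0.07434818851404879
0.49 457 0.054731543231027656 0.07461904394279599
0.495 450 0.05485718482884251 0.07488277914592195
```

Bar 3 centres at y ≈ 0.065, so I grip it and draw it out the same way.

Call:
step_arm:
  targets:
    - [0.4,[1,0,-20],[0,0,0]]
    - [0.4,[1,0,-33],[0,0,0]]
    - [0.4,[1,0,-33],[0,0,0]]
    - [0.4,[1,0,-33],[0,0,0]]
    - [0,[1,0,-33],[0,0,0]]
    - [0,[1,0,-33],[0,0,0]]
    - [0,[1,0,-33],[0,0,0]]
    - [0,[1,0,-33],[0,0,0]]

```text
time: 19.65
ee_pos: [0.5096, 0.066, 0.0557]
tcp_rot: [-180.0, 0.1, -177.9]
wrist_force: [-2.2, -1.3, 5.1]
opening: 0.0167
grasp_force: 98.8
```

Call:
step_arm:
  targets:
    - [0,[0,0,6],[0,0.043,0]]
    - [0,[0,0,12],[0,0.087,0]]
    - [0,[0,0,18],[0,0.13,0]]
    - [0,[0,0,19],[0,0.13,0]]
    - [0,[0,0,19],[0,0.13,0]]
    - [0,[-15,-1,20],[0,0.13,0]]
    - [0,[-30,-1,21],[0,0.13,0]]
    - [0,[-45,-2,22],[0,0.13,0]]

```text
time: 20.45
ee_pos: [0.4631, 0.064, 0.0759]
tcp_rot: [179.7, -7.4, -177.8]
wrist_force: [-0.6, 0.1, 0.3]
opening: 0.0167
grasp_force: 98.0
```

Call:
step_arm:
  targets:
    - [0,[-15,-1,1],[0,0,0]]
    - [0,[-28,-1,2],[0,0,0]]
    - [0,[-30,-1,20],[0,0,0]]
    - [0,[-30,-1,50],[0,-0.05,0]]
    - [0,[-30,-20,70],[0,-0.1,0]]
    - [0,[-25,-60,70],[0,-0.13,0]]
    - [0,[-20,-110,70],[0,-0.13,0]]
    - [0,[-20,-160,70],[0,-0.13,0]]

```text
time: 21.25
ee_pos: [0.4438, -0.097, 0.1466]
tcp_rot: [-180.0, 0.2, -177.8]
wrist_force: [0.4, -0.0, -1.7]
opening: 0.0166
grasp_force: 98.2
```

```bash
cat > t2.py <<'E'
from h import *
# tray rim from side view: colour-free, rim points by depth z>.02 inside region, line fits
a,d,P=snap('side');X=cloud(P,d).reshape(-1,3);X=X[~np.isnan(X).any(1)]
s=X[(X[:,2]>.026)&(X[:,2]<.034)&(X[:,0]>.28)&(X[:,0]<.68)&(X[:,1]<-.16)&(X[:,1]>-.48)]
far=s[(s[:,1]>-.25)&(abs(s[:,0]-.47)<.1)];near=s[(s[:,1]<-.39)&(abs(s[:,0]-.47)<.1)]
for n,k in(('far',far),('near',near)):
    if len(k)>10:
        p=np.polyfit(k[:,0],k[:,1],1);print(n,len(k),'y at .47',np.polyval(p,.47).round(4),'yaw',np.degrees(np.arctan(p[0])).round(2))
r=s[(abs(s[:,1]+.308)<.07)]
L=r[r[:,0]<.38];R=r[r[:,0]>.56]
print('x left',np.median(L[:,0]) if len(L) else '','right',np.median(R[:,0]) if len(R) else '',len(L),len(R))
E
python3 t2.py
```

```text
far 169 y at .47 -0.2 yaw 1.99
near 236 y at .47 -0.4146 yaw 2.22
x left 0.3394251671226749 right 0.6039384325598989 118 100
```

Call:
step_arm:
  targets:
    - [0,[-8,-48,0],[0,0,0]]
    - [0,[-16,-96,0],[0,0,0]]
    - [0,[-24,-144,0],[0,0,0]]
    - [0,[-25,-190,0],[0,0,0]]
    - [0,[-25,-196,-45],[0,0,0]]
    - [0,[-25,-196,-90],[0,0,0]]
    - [0,[-25,-196,-120],[0,0,0]]
    - [0,[-25,-196,-120],[0,0,0]]

```text
time: 22.1
ee_pos: [0.4162, -0.2899, 0.0218]
tcp_rot: [179.8, -0.3, -177.9]
wrist_force: [-0.3, 0.3, -1.5]
opening: 0.0167
grasp_force: 98.5
```

```bash
python3 t2.py; python3 - <<'E'
from h import *
o=bot.get_obs();print(o['ee_pos'])
a,d,P=snap('side');b,d,P=snap('wrist')
cv2.imwrite('pics/p3.png',np.hstack([a[200:384,100:400],cv2.resize(b,(245,184))])[:,:,::-1])
E
```

```text
far 111 y at .47 -0.2 yaw 2.0
near 245 y at .47 -0.4147 yaw 2.07
x left 0.33940602461376235 right 0.6038665359420814 114 103
[ 0.41766363 -0.29073378  0.02488978]
```

View pics/p3.png

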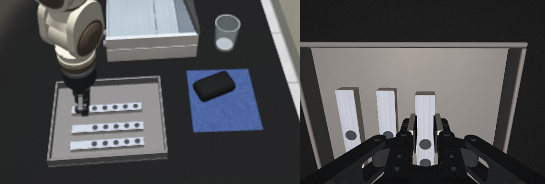

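All three bars are in the tray, bar 3 held level just above the floor (110,106 in the crop). I lower it and release.

Call:
step_arm:
  targets:
    - [0,[1,-1,-10],[0,0,0]]
    - [0,[1,-1,-13],[0,0,0]]
    - [0,[1,-1,-13],[0,0,0]]
    - [0.33,[1,-1,-13],[0,0,0]]
    - [0.33,[1,-1,-13],[0,0,0]]
    - [0.33,[1,-1,-13],[0,0,0]]
    - [0.33,[1,-1,20],[0,0,0]]
    - [0.33,[1,-1,60],[0,0,0]]

```text
time: 23.05
ee_pos: [0.4191, -0.292, 0.0857]
tcp_rot: [179.9, -0.2, -177.9]
wrist_force: [0.4, -0.5, 0.9]
opening: 0.0284
grasp_force: 0.0
```

Call:
step_arm:
  targets:
    - [0.4,[0,0,45],[0,0,-0.1]]
    - [0.4,[0,10,90],[0,0,-0.22]]
    - [0.4,[10,30,130],[0,0,-0.34]]
    - [0.4,[20,50,170],[0,0,-0.46]]
    - [0.4,[30,70,210],[0,0,-0.58]]
    - [0.4,[40,90,250],[0,0,-0.7]]
    - [0.4,[50,110,290],[0,0,-0.82]]
    - [0.4,[60,140,300],[0,0,-0.94]]

```text
time: 23.85
ee_pos: [0.4806, -0.1525, 0.3905]
tcp_rot: [179.8, 0.3, 127.9]
wrist_force: [0.8, -0.7, 0.7]
opening: 0.0342
grasp_force: 0.0
```

```bash
python3 lid.py; python3 t2.py;python3 - <<'E'
from h import *
a,d,P=snap('top');X=cloud(P,d).reshape(-1,3)
s=X[(X[:,2]>.015)&(X[:,2]<.024)&(X[:,1]<-.22)&(X[:,1]>-.405)&(X[:,0]>.35)&(X[:,0]<.59)]
for x in(.42,.48,.54): print(x,np.histogram(s[abs(s[:,0]-x)<.02,1],bins=np.arange(-.41,-.24,.01))[0])
E
```

```text
[ 0.48059148 -0.15245022  0.3904764 ] [179.8303888    0.26870038 127.9338802 ] [-17.6   5.6  29.4 113.4  -0.   34.5] 0.03424326091936542 [ 0.78173849 -0.69037787  0.72555246] 23.85
lid deg -112.65629 512 [ 0.38520223 -0.9228322  -0.05600294  0.17269349]
far 175 y at .47 -0.2 yaw 2.01
near 243 y at .47 -0.4147 yaw 2.03
x left 0.33956343568952374 right 0.6038648310569099 112 104
0.42 [0 0 0 0 0 0 0 0 0 0 0 0 0 0 0 0]
0.48 [0 0 0 0 0 0 0 0 0 0 0 0 0 0 0 0]
0.54 [0 0 0 0 0 0 0 0 0 0 0 0 0 0 0 0]
```

Call:
step_arm:
  targets:
    - [0.4,[35,27,0],[0,0,-0.12]]
    - [0.4,[70,54,0],[0,0,-0.24]]
    - [0.4,[105,81,0],[0,0,-0.36]]
    - [0.4,[140,108,0],[0,0,-0.48]]
    - [0.4,[175,135,0],[0,0,-0.6]]
    - [0.4,[205,160,0],[0,0,-0.623]]
    - [0.4,[205,160,0],[0,0,-0.623]]
    - [0.4,[205,160,-30],[0,0,-0.623]]

```text
time: 24.8
ee_pos: [0.6853, 0.0073, 0.3557]
tcp_rot: [-179.9, 0.0, 92.7]
wrist_force: [0.2, -0.4, 1.4]
opening: 0.0342
grasp_force: 0.0
```

Call:
step_arm:
  targets:
    - [0.4,[0,0,0],[0,0,0]]

```text
time: 24.9
ee_pos: [0.6857, 0.0065, 0.3527]
tcp_rot: [-179.7, 0.0, 92.6]
wrist_force: [0.7, -0.2, -0.1]
opening: 0.034
grasp_force: 0.0
```

```bash
python3 - <<'E'
from h import *
o=bot.get_obs();print(o['ee_pos'],o['tcp_rot'])
a,d,P=snap('side');X=cloud(P,d).reshape(-1,3)
s=X[(X[:,2]>.28)&(X[:,2]<.34)&(X[:,0]>.655)&(X[:,0]<.72)&(abs(X[:,1])<.06)]
print(len(s),s.mean(0),s.min(0),s.max(0))
E
```

```text
[0.68571626 0.0064808  0.35266193] [-1.79705507e+02  4.11104093e-03  9.26410432e+01]
207 [ 0.67545478 -0.00152727  0.29687478] [ 0.65555577 -0.05166751  0.28390327] [0.68970139 0.05903102 0.3034073 ]
```

Call:
step_arm:
  targets:
    - [0.4,[0,0,-35],[0,0,0]]
    - [0.4,[0,0,-60],[0,0,0]]
    - [0.4,[0,0,-71],[0,0,0]]
    - [0.4,[0,0,-71],[0,0,0]]
    - [0,[0,0,-71],[0,0,0]]
    - [0,[0,0,-71],[0,0,0]]
    - [0,[0,0,-71],[0,0,0]]
    - [0,[0,0,-71],[0,0,0]]
  force: 60

```text
time: 25.75
ee_pos: [0.6854, 0.0068, 0.2882]
tcp_rot: [179.8, 0.0, 92.6]
wrist_force: [-2.2, -2.2, 7.5]
opening: 0.0095
grasp_force: 58.8
```

Call:
step_arm:
  targets:
    - [0,[-14,0,-3],[0,0,0]]
    - [0,[-28,-1,-6],[0,0,0]]
    - [0,[-43,-1,-11],[0,0,0]]
    - [0,[-57,-2,-17],[0,0,0]]
    - [0,[-71,-3,-24],[0,0,0]]
    - [0,[-84,-3,-31],[0,0,0]]
    - [0,[-97,-4,-40],[0,0,0]]
    - [0,[-109,-4,-50],[0,0,0]]

```text
time: 26.55
ee_pos: [0.5755, 0.0025, 0.241]
tcp_rot: [179.6, 0.1, 92.6]
wrist_force: [-15.4, -5.5, 28.2]
opening: 0.0093
grasp_force: 67.2
```

Call:
step_arm:
  targets:
    - [0,[-12,0,-11],[0,0,0]]
    - [0,[-13,0,-13],[0,0,0]]
    - [0,[-13,0,-13],[0,0,0]]

```text
time: 26.85
ee_pos: [0.5603, 0.0019, 0.2268]
tcp_rot: [-180.0, 0.1, 92.5]
wrist_force: [-24.8, -7.3, 22.5]
opening: 0.0095
grasp_force: 68.2
```

```bash
python3 lid.py
```

```text
[0.56026367 0.00193837 0.22681632] [-1.79967602e+02  1.39373422e-01  9.25278206e+01] [ 0.3  6.3 11.  94.7 -0.1 87.7] 0.009507126679129578 [-24.75863438  -7.26697     22.5024819 ] 26.85
lid deg -148.39319 1311 [ 0.85166466 -0.5240871  -0.10735176  0.07692209]
```

Call:
step_arm:
  targets:
    - [0.5,[0,0,0],[0,0,0]]
    - [0.5,[0,0,0],[0,0,0]]
    - [0.5,[0,0,5],[0,0,0]]
    - [0.5,[0,0,40],[0,0,0]]
    - [0.8,[0,0,80],[0,0,0]]
    - [0.85,[-10,40,100],[0,0,0.13]]
    - [0.85,[-20,75,100],[0,0,0.26]]
    - [0.85,[-30,110,100],[0,0,0.39]]

```text
time: 27.7
ee_pos: [0.5334, 0.1145, 0.3235]
tcp_rot: [179.9, 0.0, 115.2]
wrist_force: [1.0, -0.2, -1.0]
opening: 0.0727
grasp_force: 0.0
```

Call:
step_arm:
  targets:
    - [0.85,[-4,17,0],[0,0,0.13]]
    - [0.85,[-8,34,0],[0,0,0.26]]
    - [0.85,[-12,51,0],[0,0,0.39]]
    - [0.85,[-16,70,0],[0,0,0.52]]
    - [0.85,[-20,88,0],[0,0,0.65]]
    - [0.85,[-24,106,0],[0,0,0.78]]
    - [0.85,[-28,124,0],[0,0,0.91]]
    - [0.85,[-30,142,0],[0,0,1.04]]

```text
time: 28.5
ee_pos: [0.5031, 0.2563, 0.3228]
tcp_rot: [180.0, 0.0, 174.8]
wrist_force: [-0.1, -0.9, 0.3]
opening: 0.0729
grasp_force: 0.0
```

Call:
step_arm:
  targets:
    - [0.85,[0,0,-10],[0,0,0.12]]
    - [0.85,[0,0,-30],[0,0,0.15]]
    - [0.85,[0,0,-50],[0,0,0.15]]
    - [0.85,[0,0,-50],[0,0,0.15]]

```text
time: 28.9
ee_pos: [0.5027, 0.2553, 0.2701]
tcp_rot: [-179.9, -0.2, -176.9]
wrist_force: [1.0, -0.3, -1.2]
opening: 0.0727
grasp_force: 0.0
```

```bash
python3 lid.py; python3 - <<'E'
from h import *
a,d,P=snap('wrist');X=cloud(P,d).reshape(-1,3)
b,d2,Q=snap('top');Y=cloud(Q,d2).reshape(-1,3)
for n,X in(('w',X),('t',Y)):
  for y0 in(.26,.4):
    s=X[(X[:,2]>.16)&(X[:,2]<.19)&(abs(X[:,1]-y0)<.035)&(abs(X[:,1]-y0)>.012)&(X[:,0]>.47)&(X[:,0]<.53)]
    if len(s): print(n,y0,len(s),s.mean(0).round(4),s.min(0).round(4),s.max(0).round(4))
E
```

```text
[0.50272081 0.25525262 0.27007092] [-179.92363338   -0.18276825 -176.87882058] [ 26.9   8.2  18.  100.    0.   23.8] 0.072693659758607 [ 0.97216702 -0.33071742 -1.21406502] 28.9
lid deg -148.47464 1476 [ 0.85240895 -0.52287567 -0.12276089  0.08674983]
w 0.26 403 [0.4996 0.2604 0.1768] [0.4955 0.2352 0.1601] [0.5059 0.2851 0.1812]
w 0.4 519 [0.4941 0.3948 0.175 ] [0.4895 0.3741 0.1602] [0.5001 0.4245 0.181 ]
```

Call:
step_arm:
  targets:
    - [0.85,[-3,5,-20],[0,0,0]]
    - [0.85,[-3,5,-50],[0,0,0]]
    - [0.85,[-3,5,-80],[0,0,0]]
    - [0.85,[-3,5,-110],[0,0,0]]
    - [0.85,[-3,5,-123],[0,0,0]]
    - [0.85,[-3,5,-123],[0,0,0]]
    - [0,[-3,5,-123],[0,0,0]]
    - [0,[-3,5,-123],[0,0,0]]
  force: 60

```text
time: 29.85
ee_pos: [0.501, 0.2608, 0.1517]
tcp_rot: [179.9, 0.2, -176.9]
wrist_force: [1.2, 1.0, 3.2]
opening: 0.0487
grasp_force: 61.2
```

Call:
step_arm:
  targets:
    - [0,[0,0,0],[0,0,0]]
    - [0,[0,0,0],[0,0,0]]
  force: 60

```text
time: 30.05
ee_pos: [0.5012, 0.2609, 0.1516]
tcp_rot: [179.9, 0.2, -176.9]
wrist_force: [0.7, 1.6, 6.8]
opening: 0.049
grasp_force: 61.5
```

Call:
step_arm:
  targets:
    - [0,[0,0,12],[0,0,0]]
    - [0,[0,0,24],[0,0,0]]
    - [0,[0,0,32],[0,0,0]]
    - [0,[0,0,32],[0,0,0]]
    - [0,[-25,-1,33],[0,0,0]]
    - [0,[-50,-2,34],[0,0,0]]
    - [0,[-75,-3,35],[0,0,0]]
    - [0,[-100,-4,36],[0,0,0]]
  force: 90

```text
time: 30.85
ee_pos: [0.399, 0.256, 0.1849]
tcp_rot: [-180.0, -0.0, -176.9]
wrist_force: [0.1, -0.9, -1.7]
opening: 0.0476
grasp_force: 93.3
```

Call:
step_arm:
  targets:
    - [0,[-20,-35,0],[0,0,0]]
    - [0,[-30,-75,0],[0,0,0]]
    - [0,[-35,-120,0],[0,0,0]]
    - [0,[-35,-165,0],[0,0,0]]
    - [0,[-35,-210,0],[0,0,0]]
    - [0,[-35,-255,0],[0,0,0]]
    - [0,[-35,-300,0],[0,0,0]]
    - [0,[-35,-345,0],[0,0,0]]

```text
time: 31.65
ee_pos: [0.3646, -0.0905, 0.1853]
tcp_rot: [-180.0, 0.0, -176.9]
wrist_force: [0.9, 0.7, -2.1]
opening: 0.0479
grasp_force: 93.9
```

```bash
python3 t2.py; python3 - <<'E'
from h import *
o=bot.get_obs();print(o['ee_pos'],o['tcp_rot'],o['opening'])
a,d,P=snap('side')
cv2.imwrite('pics/p4.png',a[100:384,50:450,::-1])
E
```

```text
far 161 y at .47 -0.2122 yaw 1.96
near 249 y at .47 -0.4268 yaw 1.82
x left 0.3473495463098596 right 0.6116703586630536 112 103
[ 0.36431551 -0.09610019  0.18505212] [-1.79813601e+02 -6.64622048e-03 -1.77163925e+02] 0.04822057006888877
```

View pics/p4.png

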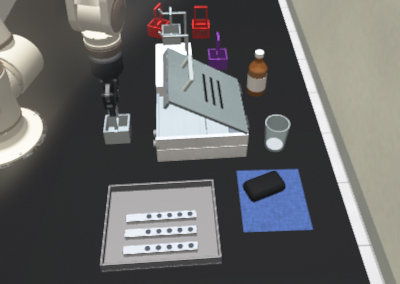

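The basket hangs level in the grip (117,128) and the bars are flat in the tray. The tray has been knocked by about (+8, −12) mm, so I re-measure the bars against it.

```bash
python3 - <<'E'
from h import *
for n in('side','top'):
  a,d,P=snap(n);X=cloud(P,d).reshape(-1,3)
  s=X[(X[:,2]>.0155)&(X[:,2]<.024)&(X[:,1]<-.22)&(X[:,1]>-.418)&(X[:,0]>.365)&(X[:,0]<.59)]
  for x in(.44,.5,.55): print(n,x,np.histogram(s[abs(s[:,0]-x)<.012,1],bins=np.arange(-.43,-.24,.01))[0])
  q=s[abs(s[:,1]+.3)<.03]; 
  if len(q): print('bar3',q.min(0),q.max(0), np.median(q[:,1]))
E
```

```text
side 0.44 [ 0  0  2 48 40  1  0 31 35 11  0 23 34 18  0  0  0  0]
side 0.5 [ 0  0  0 34 40  8  0 25 39 21  0 16 33 27  0  0  0  0]
side 0.55 [ 0  0  0 31 40 16  0 21 38 28  0  4 36 26  3  0  0  0]
bar3 [ 0.39407998 -0.31643325  0.01550786] [ 0.56309181 -0.28818897  0.02366099] -0.30398025117377214
top 0.44 [ 0  0  0 21 26  5  0 11 20 13  0  7 22 17  0  0  0  0]
top 0.5 [ 0  0  0 13 21 11  0  7 23 19  0  3 26 19  0  0  0  0]
top 0.55 [ 0  0  0 10 20 16  0  7 23 22  0  0 21 24  4  0  0  0]
bar3 [ 0.39847927 -0.31402376  0.01577212] [ 0.56426853 -0.28704931  0.02395653] -0.30141663819917847
```

Call:
step_arm:
  targets:
    - [0,[0,-45,0],[0,0,0]]
    - [0,[10,-90,0],[0,0,0]]
    - [0,[35,-125,0],[0,0,0]]
    - [0,[75,-155,0],[0,0,0]]
    - [0,[120,-155,0],[0,0,0]]
    - [0,[160,-155,0],[0,0,0]]
    - [0,[166,-155,-30],[0,0,0]]
    - [0,[166,-155,-60],[0,0,0]]

```text
time: 32.65
ee_pos: [0.5337, -0.2417, 0.124]
tcp_rot: [180.0, 0.0, -176.7]
wrist_force: [-0.6, 0.3, -3.3]
opening: 0.0476
grasp_force: 95.1
```

Call:
step_arm:
  targets:
    - [0,[0,0,0],[0,0,0]]
    - [0,[0,0,0],[0,0,0]]

```text
time: 32.85
ee_pos: [0.5313, -0.242, 0.125]
tcp_rot: [179.9, -0.1, -176.8]
wrist_force: [0.3, 0.4, -2.1]
opening: 0.0481
grasp_force: 102.6
```

```bash
python3 t2.py; python3 - <<'E'
from h import *
o=bot.get_obs();print(o['ee_pos'],o['tcp_rot'],o['opening'])
a,d,P=snap('side');X=cloud(P,d).reshape(-1,3)
s=X[(X[:,2]>.045)&(X[:,2]<.1)&(X[:,0]>.46)&(X[:,0]<.6)&(X[:,1]<-.2)&(X[:,1]>-.32)]
print(len(s),np.percentile(s,[2,98],axis=0).round(4))
E
```

```text
far 107 y at .47 -0.2121 yaw 1.82
near 252 y at .47 -0.4269 yaw 1.93
x left 0.3471867466954211 right 0.6116646136147675 114 102
[ 0.53152323 -0.24243761  0.12597471] [ 1.79983589e+02  1.06827810e-02 -1.76794140e+02] 0.047817867794795604
521 [[ 0.4981 -0.2756  0.0463]
 [ 0.562  -0.2106  0.0857]]
```

Call:
step_arm:
  targets:
    - [0,[-1,-9,0],[0,0,0]]
    - [0,[-1,-9,0],[0,0,0]]
    - [0,[-1,-9,-12],[0,0,0]]
    - [0,[-1,-9,-22],[0,0,0]]
    - [0,[-1,-9,-28],[0,0,0]]
    - [0,[-1,-9,-28],[0,0,0]]
    - [0,[-1,-9,-28],[0,0,0]]

```text
time: 33.65
ee_pos: [0.5299, -0.2526, 0.097]
tcp_rot: [180.0, -0.0, -176.9]
wrist_force: [0.4, -0.2, -2.8]
opening: 0.0477
grasp_force: 102.6
```

Call:
step_arm:
  targets:
    - [0,[0,0,-2],[0,0,0]]
    - [0,[0,0,-2],[0,0,0]]
    - [0,[0,0,-2],[0,0,0]]

```text
time: 33.95
ee_pos: [0.5302, -0.2528, 0.0954]
tcp_rot: [-180.0, 0.0, -176.9]
wrist_force: [0.1, 0.3, -1.9]
opening: 0.0479
grasp_force: 102.7
```

Call:
step_arm:
  targets:
    - [0,[0,0,-2],[0,0,0]]
    - [0,[0,0,-2],[0,0,0]]
    - [0,[0,0,-2],[0,0,0]]

```text
time: 34.25
ee_pos: [0.531, -0.2527, 0.095]
tcp_rot: [-180.0, 0.2, -176.9]
wrist_force: [0.4, 2.0, 8.1]
opening: 0.0478
grasp_force: 103.9
```

```bash
python3 - <<'E'
from h import *
o=bot.get_obs();print(o['ee_pos'],o['wrist_force'])
a,d,P=snap('side');X=cloud(P,d).reshape(-1,3)
s=X[(X[:,2]>.001)&(X[:,2]<.07)&(X[:,0]>.51)&(X[:,0]<.55)&(X[:,1]<-.27)&(X[:,1]>-.29)]
print(np.histogram(s[:,2],bins=np.arange(0,.07,.004)))
E
```

```text
[ 0.53095336 -0.2527291   0.09504018] [0.42265701 1.97462013 8.06195526]
(array([ 0,  3,  9, 16, 16, 12, 20, 15, 13, 12, 19, 14, 29, 14,  0,  5,  3]), array([0.   , 0.004, 0.008, 0.012, 0.016, 0.02 , 0.024, 0.028, 0.032,
       0.036, 0.04 , 0.044, 0.048, 0.052, 0.056, 0.06 , 0.064, 0.068]))
```

Call:
step_arm:
  targets:
    - [0.75,[0,0,0],[0,0,0]]
    - [0.75,[0,0,0],[0,0,0]]
    - [0.75,[0,0,0],[0,0,0]]
    - [0.75,[0,0,30],[0,0,0]]
    - [0.75,[0,0,70],[0,0,0]]
    - [0.75,[-20,0,110],[0,0,0]]
    - [0.85,[-65,0,130],[0,0,0]]
    - [0.85,[-110,10,140],[0,0,0]]

```text
time: 35.1
ee_pos: [0.4196, -0.2433, 0.235]
tcp_rot: [-179.9, 0.1, -176.9]
wrist_force: [-0.3, -0.8, -0.2]
opening: 0.0726
grasp_force: 0.0
```

Call:
step_arm:
  targets:
    - [0.85,[-30,35,0],[0,0,0]]
    - [0.85,[-40,80,0],[0,0,0]]
    - [0.85,[-40,125,0],[0,0,0]]
    - [0.85,[-40,170,0],[0,0,0]]
    - [0.85,[-40,215,0],[0,0,0]]
    - [0.85,[-40,260,0],[0,0,0]]
    - [0.85,[-40,305,0],[0,0,0]]
    - [0.85,[-40,350,0],[0,0,0]]

```text
time: 35.9
ee_pos: [0.3797, 0.109, 0.2334]
tcp_rot: [180.0, 0.0, -176.9]
wrist_force: [1.3, -1.0, -0.0]
opening: 0.0724
grasp_force: 0.0
```

Call:
step_arm:
  targets:
    - [0.85,[0,45,20],[0,0,0]]
    - [0.85,[10,90,30],[0,0,0]]
    - [0.85,[20,135,35],[0,0,0]]
    - [0.85,[40,180,35],[0,0,0]]
    - [0.85,[60,220,35],[0,0,0]]
    - [0.85,[80,260,35],[0,0,0]]
    - [0.85,[95,290,35],[0,0,0]]
    - [0.85,[95,290,35],[0,0,0]]

```text
time: 36.7
ee_pos: [0.4761, 0.4003, 0.2648]
tcp_rot: [-179.9, -0.2, -176.8]
wrist_force: [0.1, 0.5, -1.3]
opening: 0.0725
grasp_force: 0.0
```

Call:
step_arm:
  targets:
    - [0.85,[0,0,0],[0,0,0]]
    - [0.85,[0,0,0],[0,0,0]]

```text
time: 36.9
ee_pos: [0.4749, 0.3966, 0.2687]
tcp_rot: [-180.0, 0.0, -176.9]
wrist_force: [0.4, -0.6, 0.4]
opening: 0.0728
grasp_force: 0.0
```

```bash
python3 t2.py; python3 - <<'E'
from h import *
o=bot.get_obs();print(o['ee_pos'],o['tcp_rot'],o['opening'],o['wrist_force'].round(1))
a,d,P=snap('wrist');X=cloud(P,d).reshape(-1,3)
s=X[(X[:,2]>.165)&(X[:,2]<.19)&(abs(X[:,1]-.4)<.035)&(abs(X[:,1]-.4)>.012)&(X[:,0]>.47)&(X[:,0]<.53)]
print(len(s),s.mean(0).round(4),s.min(0).round(4),s.max(0).round(4))
l=cv2.fitLine(s[s[:,2]>.174][:,:2].astype(np.float32),2,0,.01,.01).ravel();print('dir',np.degrees(np.arctan2(l[1],l[0])))
a,d,P=snap('side');X=cloud(P,d).reshape(-1,3)
s=X[(X[:,2]>.04)&(X[:,2]<.14)&(X[:,0]>.46)&(X[:,0]<.6)&(X[:,1]<-.2)&(X[:,1]>-.32)]
for lo,hi in((.04,.052),(.1,.14)):
  k=s[(s[:,2]>lo)&(s[:,2]<hi)];print(np.percentile(k,[2,98],axis=0).round(4).tolist())
cv2.imwrite('pics/p5.png',a[100:384,50:450,::-1])
E
```

```text
far 162 y at .47 -0.2162 yaw -2.21
near 257 y at .47 -0.427 yaw 1.98
x left 0.3472520685695945 right 0.6114460867226593 106 107
[0.47489401 0.39638282 0.26908464] [ 1.79978594e+02  4.20243161e-02 -1.76930624e+02] 0.07289052154905057 [-0.7 -0.7 -0.4]
394 [0.4935 0.3996 0.1772] [0.4894 0.3749 0.1652] [0.4998 0.4249 0.181 ]
dir -87.221504
[[0.4991, -0.2853, 0.0403], [0.5635, -0.2203, 0.0518]]
[[0.5267, -0.2784, 0.1051], [0.534, -0.228, 0.1278]]
```

Call:
step_arm:
  targets:
    - [0.85,[10,2,0],[0,0,0]]
    - [0.85,[19,3,-30],[0,0,0]]
    - [0.85,[19,3,-70],[0,0,0]]
    - [0.85,[19,3,-105],[0,0,0]]
    - [0.85,[19,3,-121],[0,0,0]]
    - [0.85,[19,3,-121],[0,0,0]]
    - [0.85,[19,3,-121],[0,0,0]]
    - [0,[19,3,-121],[0,0,0]]
  force: 90

```text
time: 37.85
ee_pos: [0.4946, 0.4005, 0.1495]
tcp_rot: [179.9, 0.1, -176.9]
wrist_force: [0.2, 0.6, -0.5]
opening: 0.0596
grasp_force: 0.0
```

Call:
step_arm:
  targets:
    - [0,[0,0,0],[0,0,0]]
    - [0,[0,0,0],[0,0,0]]
    - [0,[0,0,0],[0,0,0]]

```text
time: 38.15
ee_pos: [0.4947, 0.4012, 0.1497]
tcp_rot: [179.8, 0.2, -176.9]
wrist_force: [-0.4, 1.7, 5.6]
opening: 0.048
grasp_force: 91.6
```

Call:
step_arm:
  targets:
    - [0,[0,0,12],[0,0,0]]
    - [0,[0,0,24],[0,0,0]]
    - [0,[0,0,32],[0,0,0]]
    - [0,[0,0,34],[0,0,0]]
    - [0,[-25,-1,34],[0,0,0]]
    - [0,[-50,-2,35],[0,0,0]]
    - [0,[-75,-3,36],[0,0,0]]
    - [0,[-100,-4,37],[0,0,0]]

```text
time: 38.95
ee_pos: [0.3932, 0.396, 0.1841]
tcp_rot: [-180.0, -0.0, -176.9]
wrist_force: [-0.8, 1.0, -3.1]
opening: 0.0484
grasp_force: 93.5
```

Call:
step_arm:
  targets:
    - [0,[-15,-40,0],[0,0,0]]
    - [0,[-25,-80,0],[0,0,0]]
    - [0,[-30,-125,0],[0,0,0]]
    - [0,[-30,-170,0],[0,0,0]]
    - [0,[-30,-215,0],[0,0,0]]
    - [0,[-30,-260,0],[0,0,0]]
    - [0,[-30,-305,0],[0,0,0]]
    - [0,[-30,-350,0],[0,0,0]]

```text
time: 39.75
ee_pos: [0.3636, 0.0446, 0.1845]
tcp_rot: [-180.0, 0.0, -176.9]
wrist_force: [1.5, 0.4, -2.8]
opening: 0.048
grasp_force: 94.3
```

Call:
step_arm:
  targets:
    - [0,[0,-45,0],[0,0,0]]
    - [0,[0,-90,0],[0,0,0]]
    - [0,[5,-135,0],[0,0,0]]
    - [0,[15,-180,0],[0,0,0]]
    - [0,[30,-225,0],[0,0,0]]
    - [0,[45,-265,0],[0,0,0]]
    - [0,[60,-290,0],[0,0,0]]
    - [0,[60,-290,0],[0,0,0]]

```text
time: 40.55
ee_pos: [0.4249, -0.2465, 0.1832]
tcp_rot: [180.0, -0.1, -177.1]
wrist_force: [-0.5, 0.1, -3.4]
opening: 0.0479
grasp_force: 94.7
```

```bash
python3 t2.py; python3 - <<'E'
from h import *
o=bot.get_obs();print(o['ee_pos'],o['tcp_rot'],o['opening'],o['wrist_force'].round(1))
a,d,P=snap('side');cv2.imwrite('pics/p6.png',a[100:384,50:450,::-1])
E
```

```text
far 84 y at .47 -0.2152 yaw -3.19
near 245 y at .47 -0.4266 yaw 1.77
x left 0.34717356576257374 right 0.6114024847165974 111 106
[ 0.42411872 -0.24494986  0.18350365] [ 1.79950169e+02 -7.96976262e-02 -1.77014464e+02] 0.04798104201405968 [-0.3  0.4 -2.6]
```

View pics/p6.png

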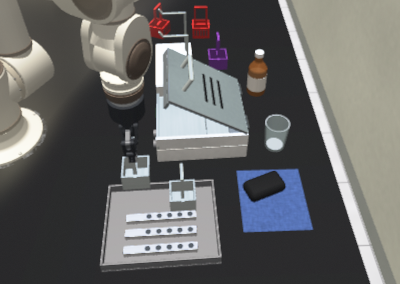

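Basket 1 stands upright at (182,195) and basket 2 hangs level in the grip. Next I lower basket 2.

Call:
step_arm:
  targets:
    - [0,[0,-10,0],[0,0,0]]
    - [0,[0,-10,-30],[0,0,0]]
    - [0,[0,-10,-60],[0,0,0]]
    - [0,[0,-10,-78],[0,0,0]]
    - [0,[0,-10,-87],[0,0,0]]
    - [0,[0,-10,-87],[0,0,0]]
    - [0,[0,-10,-87],[0,0,0]]

```text
time: 41.35
ee_pos: [0.4245, -0.2538, 0.0985]
tcp_rot: [-180.0, 0.1, -176.9]
wrist_force: [0.1, 0.4, -2.9]
opening: 0.0483
grasp_force: 94.7
```

Call:
step_arm:
  targets:
    - [0,[0,0,-2],[0,0,0]]
    - [0,[0,0,-2],[0,0,0]]
    - [0,[0,0,-2],[0,0,0]]

```text
time: 41.65
ee_pos: [0.4243, -0.2538, 0.0957]
tcp_rot: [-180.0, 0.0, -176.9]
wrist_force: [-0.5, 0.7, -2.2]
opening: 0.0479
grasp_force: 94.7
```

Call:
step_arm:
  targets:
    - [0,[0,0,-2],[0,0,0]]
    - [0,[0,0,-3],[0,0,0]]
    - [0,[0,0,-3],[0,0,0]]

```text
time: 41.95
ee_pos: [0.4247, -0.2541, 0.095]
tcp_rot: [-179.9, 0.2, -176.9]
wrist_force: [-5.2, 2.3, 16.8]
opening: 0.0486
grasp_force: 96.8
```

Call:
step_arm:
  targets:
    - [0,[0,0,1],[0,0,0]]
    - [0.75,[0,0,1],[0,0,0]]
    - [0.75,[0,0,1],[0,0,0]]
    - [0.75,[0,0,1],[0,0,0]]
    - [0.75,[0,0,30],[0,0,0]]
    - [0.75,[0,0,70],[0,0,0]]
    - [0.75,[0,0,115],[0,0,0]]
    - [0.75,[-40,0,150],[0,0,0]]

```text
time: 42.75
ee_pos: [0.3883, -0.2539, 0.2415]
tcp_rot: [-180.0, 0.0, -176.8]
wrist_force: [-1.0, -0.9, -0.2]
opening: 0.0641
grasp_force: 0.0
```

Call:
step_arm:
  targets:
    - [0.75,[-40,30,0],[0,0,0]]
    - [0.75,[-60,70,0],[0,0,0]]
    - [0.75,[-60,110,0],[0,0,0]]
    - [0.75,[-60,150,0],[0,0,0]]
    - [0.75,[-60,150,0],[0,0,0]]

```text
time: 43.25
ee_pos: [0.3263, -0.1006, 0.2407]
tcp_rot: [180.0, 0.1, -176.6]
wrist_force: [0.8, -1.0, 0.2]
opening: 0.0642
grasp_force: 0.0
```

```bash
python3 t2.py; python3 lid.py; python3 - <<'E'
from h import *
a,d,P=snap('side');X=cloud(P,d).reshape(-1,3)
b,_,Q=snap('top')
cv2.imwrite('pics/p7.png',np.hstack([a[100:384,50:450],b[100:384,112:512]])[:,:,::-1])
for x in(.425,.531):
  s=X[(abs(X[:,0]-x)<.045)&(X[:,1]<-.2)&(X[:,1]>-.32)]
  for lo,hi in((.04,.052),(.1,.14)):
    k=s[(s[:,2]>lo)&(s[:,2]<hi)];print(x,np.percentile(k,[2,98],axis=0).round(4).tolist())
for x in(.42,.48,.55):
  for y in (-.388,-.345,-.303):
    k=X[(abs(X[:,0]-x)<.01)&(abs(X[:,1]-y-.034*(x-.48))<.006)];print(x,y,np.nanmedian(k[:,2]).round(4),end=' | ')
E
```

```text
far 126 y at .47 -0.2193 yaw 1.03
near 239 y at .47 -0.4269 yaw 1.95
x left 0.3473498614808743 right 0.6114403291454611 108 107
[ 0.32657336 -0.10217643  0.24049379] [-1.79977375e+02  6.44434204e-02 -1.76646879e+02] [-17.4 -22.9 -13.2  99.6   0.  -20.7] 0.06394403513546007 [ 0.00439725 -1.00837149 -0.29534249] 43.3
lid deg -148.09117 1468 [ 0.84889024 -0.5285691  -0.10848925  0.07803987]
0.425 [[0.391, -0.2884, 0.0402], [0.4555, -0.223, 0.0518]]
0.425 [[0.419, -0.2808, 0.1025], [0.4276, -0.2315, 0.1279]]
0.531 [[0.4992, -0.286, 0.0405], [0.562, -0.2198, 0.0516]]
0.531 [[0.5267, -0.2784, 0.1033], [0.534, -0.2283, 0.1281]]
0.42 -0.388 0.0188 | 0.42 -0.345 0.019 | 0.42 -0.303 0.0197 | 0.48 -0.388 0.0195 | 0.48 -0.345 0.0194 | 0.48 -0.303 0.0188 | 0.55 -0.388 0.0198 | 0.55 -0.345 0.0188 | 0.55 -0.303 0.02 |
```

View pics/p7.png

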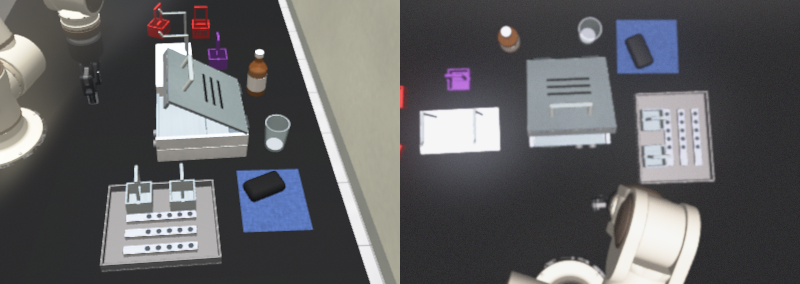

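Both baskets stand upright in the tray (138,195 and 182,193) and three bars lie flat. The lid is at about 32°, the hooks are empty and the bystanders have not moved. I hand the job in.

```bash
python3 -c "
from workcell import bot
print(bot.job_done())"
```

```text
the job is handed in; nothing more can be done
None
```

The job is handed in, though the hand-in call returned no verdict: in the last check all three bars lay flat and both baskets stood upright in the grey tray, the lid stood at about 32°, the gripper held nothing, and the bottle, beaker and mouse looked undisturbed.

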